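# Pack the roadside kit box and lock its hood with quarter-turn studs

### The job

Pack the trailer's roadside kit: ease the green hood off the box one end first, so that its rubber buffers do not pull the inner tray up with it, and lay the hood upright on the ribbed rubber mat. Put every kit part that is on the bench (torch, small red tin, roll of black tape, wheel nut) into the tray, then set the hood back down fully home on its two posts. Fasten both studs: line each wing up with its slot, push it down and turn it a quarter turn clockwise, so that it stays down locked.

Things in the scene. Friction and masses are not known exactly. Their poses are not given: they have to be found in the camera images.
- kit_base: Grey base plate of the kit box, 206 (x) x 320 (y) x 8 mm, fixed. Origin at the centre of its underside, on the bench; y along its length. At y = +-131 mm stands a post, 56 x 30 mm, top at z = 64 mm, with a slot 8 (x) x 21 (y) mm in its 5 mm top plate. The hood's lugs sit on the posts between round cheeks (play 1.3 mm in x, 2 mm in y).
- tray (a joint): How far (m) the grey tray is up from its place: 0 = down (start), at most 0.035; must never pass 0.012. It drops back by its weight, 4 N. Rubber buffers in the hood's two y ends each drag on it with about 3 N: one alone cannot lift it, both together do. A buffer is off the rim once its end of the hood is 12 mm up, so tilt one end up some 20 mm (0.06 to 0.1 rad about the other lug) first.
- tray_mid (a point): Centre of the tray's inner floor (11 mm above the base's underside), axes as the base. Inside 176 (x) x 204 (y) mm, walls 33 mm high, 3 mm thick; 53 mm of room below the seated hood's roof. The hood's buffers press on the tray's end walls and need 10 to 15 N in all to go back over its rim.
- hood_grip (a point): Centre of the black bar handle of the loose green hood (0.7 kg). Hood axes: y its length, z up. Bar along x, 12 x 12 mm, 64 mm clear, 24 mm above the roof, 72 mm above the skirt's lower edge. Skirt 196 x 228 mm; lugs 36 mm wide reach to y = +-148 mm, underside 28 mm and top 18 mm below this point. Seated: 92 mm above the base's origin, y axes parallel, either way round; so at the start.
- mat: Black ribbed rubber mat, fixed, 310 (x) x 215 (y) x 3 mm; origin at the centre of its underside, on the bench. The hood just fits on it with the hood's long side (its y) along the mat's x.
- stud_a_wing (a point): Quarter-turn stud at the +y end lug of the hood: centre of its black wing, which is 30 mm long (y of this point) x 9 mm thick (x) x 14 mm tall. Stud axis at hood y = +131 mm. Undone, it is 6 mm above the handle bar's centre height and 24 mm above the lug's top.
- stud_a_turn (a joint): Angle (rad) of that wing: 0 = wing and cross pin along the hood's y, the white line marks on the lug, in line with the slot below (a stop is just beyond); grows clockwise seen from above up to a stop at 1.6 (wing across, red dots). Starts undone at some angle; light friction holds it. The pin enters the slot only within about 0.15 rad of 0.
- stud_a_push (a joint): How far (m) that stud is pushed down, sprung upwards (2.4 N at 0, 6.3 N at the end): 0 = up, 0.013 = fully down. Not in line with the slot it stops at 0.001. Pushed down to at least 0.011 it can be turned; turned a quarter and let go, the pin catches under the post's plate and the stud rests at about 0.010.
- stud_b_wing (a point): Quarter-turn stud at the -y end lug of the hood: as stud_a_wing, stud axis at hood y = -131 mm.
- stud_b_turn (a joint): As stud_a_turn, for stud b.
- stud_b_push (a joint): As stud_a_push, for stud b.
- flashlight_mid (a point): Black torch lying on the bench, 140 mm long along its x (x > 28 mm is the wider head, 37 mm; the barrel behind it is 27 mm wide, 30 mm high). The point is at mid length, 15 mm above its underside; knocked, the torch may roll about its x, which turns its y and z axes and moves the point by a few mm. None if absent.
- small_tin_mid (a point): Small red tin, 66 mm across, 46 mm high; centre, half-way up (23 mm). None if absent.
- electrical_tape_mid (a point): Roll of black tape lying flat, 68 mm across, 19 mm high (grip it across the outside); centre, half-way up (9.5 mm). None if absent.
- hex_nut_mid (a point): Steel wheel nut lying flat, 19 mm across flats (22 mm over corners), 10 mm high; centre, half-way up (5 mm). None if absent.
There are look-alikes about, which are no part of the job. What is shaped like the part that bears small_tin_mid but blue is not meant.

How it is judged:
By the outcome, as a careful person would: the job done as asked, in the order asked, and still so for the second after the job is handed in, with the robot touching nothing.
Of flashlight, small_tin, electrical_tape, hex_nut only 2 to 4 are there at a start; the rules pass over those that are not, and their reading is None.
At some moment in a run one of small_tin, electrical_tape, hex_nut may be knocked a few centimetres aside while the robot is not near it.
Once in a run the grip may slacken for a moment while it holds something.
It also fails if it takes over 210 s, if anything falls off the work surface, if the arm or the gripper's body presses on something with over 40 N, if the wrist force passes 120 N, or if a joint passes its speed limit or range.

### The arm

A 6-joint arm with a two-finger parallel gripper is mounted at the origin on a cart in front of the work surface, level with it; the furniture and walls round the work are solid. World frame = base frame: x ahead of the robot, y to its left, z up, the work surface at z = 0. Lengths are in m, angles in degrees, forces in N, time in s.
With the tool pointing down it reaches from about 0.3 to 0.75 m from the base axis. Payload 8.5 kg.
Tool frame: the origin (TCP) lies at the very end of the fingers, on their centre line; the grasp point (between the pads) lies 19 mm behind it (env.tcp_to_grasp is the distance from the TCP to the grasp point, in m); z points along the fingers, y is the line along which they close (so a half turn about z gives the same grasp; the last joint's range is limited). The gripper opens to 85 mm and grips with 20 to 120 N. Pads are 22 mm wide; open, the fingers measure 114 mm over their backs; the gripper's body (76 mm by 85 mm) begins 54 mm behind the grasp point. The pads swing forward as they close: fully open they stand 13 mm farther back than shut.
Start: joints at [-76.908, 21.807, 74.336, -0, 83.858, -12.336], TCP at [0.236, -0.497, 0.231] pointing down, gripper open.
Joint ranges: [-178.18, 178.18], [-50.72, 133.34], [12.68, 142.11], [-81.47, 261.47], [9.98, 163.14], [-165.26, 165.26]. Speed limits (degrees/s): [136.94, 136.94, 180, 180, 180, 180].

### API

Orientations are given as a 3x3 rotation matrix whose columns are the frame's x, y, z axes.
In Python, from rig import status, get_image, env gives the robot as it stands.
- The arm moves only by the shell command python3 -m handwheel 'ROWS' [FORCE]. ROWS is text: rows parted by semicolons, each of 7 numbers parted by spaces: the shift along the world's x, y, z in cm, then the turn, a rotation vector about the world's x, y, z in degrees, then the opening, from 0 (shut) to 1 (fully open). In form: dx dy dz wx wy wz gripper; .... A call has 1 to 8 rows; each row is the pose to reach, as a shift and turn from the pose commanded when the call began; what a row does not reach only later rows make up. A row lasts 1/12 s, in which the tool goes at most 41.7 mm and 7.16 degrees, less where a joint would pass 70% of its speed; a pose out of reach is approached as far as the arm can. A call with a gripper value outside its range is refused whole. The fingers move at their own pace and stop on an object; FORCE is the grip in N (left out, the last holds). Time passes only in rows, so rows that repeat a pose let the fingers close. It gives the time, the measured TCP pose, the force, the opening and the grip force at its end, in the units of the state.
- status.observe(): the state, without advancing time (a new reading comes with each control period).
- get_image(name): name is "scene" or "side" or "wrist"; returns a dict with "color" (420x560x3 uint8, red, green, blue), "vertical_fov" (degrees; the focal length in pixels is half the picture's height over the tangent of half this angle, whatever the lens; pixels are square), "cx", "cy" (the principal point, pixels), "xyz" and "orientation" of the camera in the world. Camera axes: x right, y down, z forward; pixel columns grow to the right and rows downward; lengths in m; the calibration is good to about 2 mm. A picture is of the moment at which its call begins. There is no depth.
- env.close_job(): hands the job in; it is judged then, once.
The state is a dict: "time_s": time; "q": joint angles; "qvel": joint speeds; "joint_efforts": joint torques, N m; "position": TCP position; "tool_rot": TCP orientation; "ft_force": force on the tool from outside, world axes, zero at the start; "wrist_torque": the same for the moment, N m; "grip_width": finger opening in m; "gripper_force": force on a finger pad.
Only numpy, scipy, OpenCV 4.12 (cv2) and the standard library are available. Lean on these libraries where they do the work, as an engineer would, in place of code of your own. Each camera call takes 0.05 s, during which the arm holds its last target. There are 200 camera calls.

## Working session

There is one attempt and no reset: what is moved stays moved. The work goes in short steps, Python scripts to look and compute and a shell command to move; the robot and the scene stay as the last step left them, time stands still between calls to the robot, and variables do not carry over. Pictures are saved under pics/ and viewed, at most 14 in all, crops included, and the job is handed in when it is done.

```bash
ls; mkdir -p pics; cat > h.py <<'E'
import numpy as np, cv2
from rig import status,get_image,env
def snap(n,f=None):
    d=get_image(n)
    if f: cv2.imwrite('pics/'+f,d['color'][:,:,::-1])
    return d
def cam(d):
    f=d['color'].shape[0]/2/np.tan(np.radians(d['vertical_fov'])/2)
    return f,d['cx'],d['cy'],np.array(d['xyz']),np.array(d['orientation'])
def ray(d,u,v,z):
    f,cx,cy,p,R=cam(d); r=R@np.array([(u-cx)/f,(v-cy)/f,1]); return p+r*(z-p[2])/r[2]
def proj(d,P):
    f,cx,cy,p,R=cam(d); c=R.T@(np.array(P)-p); return c[0]/c[2]*f+cx,c[1]/c[2]*f+cy
E
python3 - <<'E'
from h import *
np.set_printoptions(precision=4,suppress=True)
for n in("scene","side","wrist"):
    d=snap(n,n+'0.png'); print(n,cam(d)[:4],np.array(d['orientation']).tolist())
import pickle
s=status.observe(); print(s['position'],s['tool_rot'],s['ft_force'],s['time_s'])
E
```

```text
pics
scene (np.float64(492.2857620716301), 276.68356638368414, 208.43210012424555, array([-0.2974,  0.7933,  1.0362])) [[-0.7340482509389955, -0.44153209548068345, 0.5159676094037672], [-0.679090677585087, 0.4738955555454968, -0.5605879538941707], [0.0030028170822417105, -0.7618874005354479, -0.6477025335714759]]
side (np.float64(462.0764571776249), 282.71312792899926, 216.0687880873142, array([ 0.4944, -1.2798,  0.5626])) [[0.9997511298689007, -0.004234799652105373, -0.02190307735828956], [0.019192317441494255, -0.3372397087734435, 0.9412231583304931], [-0.011372478933003262, -0.9414092868132913, -0.3370745042636848]]
wrist (np.float64(328.6369021151244), 278.5632481372783, 209.85069398407853, array([ 0.309 , -0.4609,  0.3742])) [[0.4297803143484261, -0.8573331002828133, -0.28331755427086414], [-0.9029321353592786, -0.4086175874627253, -0.13321120880643497], [-0.0015621568735581983, 0.3130680794581237, -0.9497294021405783]]
[ 0.2361 -0.4965  0.2308] [[ 0.9031  0.4294 -0.0003]
 [ 0.4294 -0.9031  0.0011]
 [ 0.0002 -0.0011 -1.    ]] [0.1565 0.0992 0.4588] 0.15
```

View pics/scene0.png

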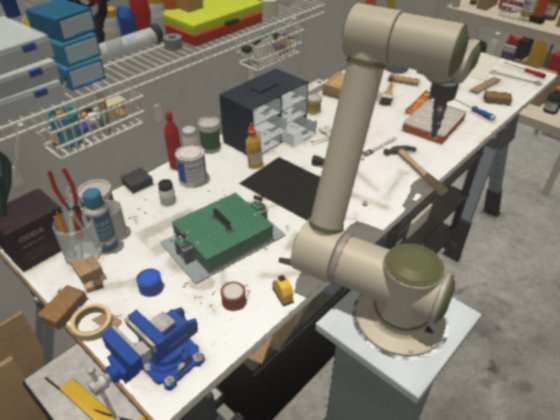

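View pics/side0.png

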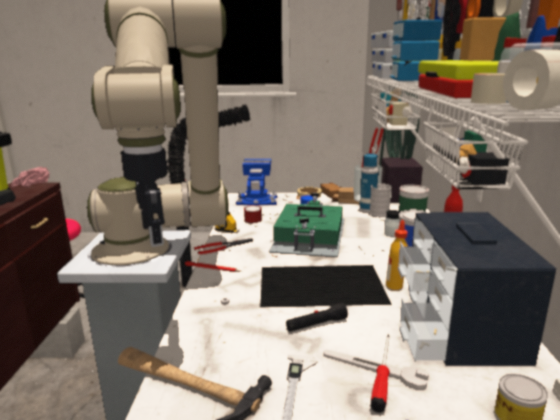

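The scene view shows the red tin (233,295), the blue look-alike tin (149,282), the hood (225,232), the mat (297,187) and a tan tape roll (90,320). The side view shows the torch (317,318), possibly the nut (224,301), the red tin (253,214) and the hood (308,228). Next I'll make crops and a first set of measurements.

```bash
python3 - <<'E'
from h import *
np.set_printoptions(precision=4,suppress=True)
S=snap('scene');D=snap('side')
a=S['color'][180:320,130:300,::-1];b=D['color'][190:340,190:390,::-1]
m=np.zeros((600,800,3),np.uint8)
m[:325,:395]=cv2.resize(a,(395,325),interpolation=2); m[:300,400:]=cv2.resize(b,(400,300),interpolation=2)
w=snap('wrist')['color'][:,:,::-1]; m[330:600,:360]=cv2.resize(w,(360,270))
c=D['color'][285:320,200:250,::-1]; m[330:600,400:785]=cv2.resize(c,(385,270),interpolation=2)
cv2.imwrite('pics/m1.png',m)
for n,u,v,z in[('tin',233,295,.023),('tin side',253,214,.023)]:print(n,ray(S if n=='tin' else D,u,v,z))
print('torch side',ray(D,290,325,.015),ray(D,345,312,.018),'nut',ray(D,224,301,.005),'nut in scene',proj(S,ray(D,224,301,.005)))
# masks
for nm,d in(('scene',S),('side',D)):
    hsv=cv2.cvtColor(d['color'],cv2.COLOR_RGB2HSV)
    g=cv2.inRange(hsv,(60,80,20),(85,255,255))
    n,l,st,ce=cv2.connectedComponentsWithStats(g)
    for i in range(1,n):
        if st[i,4]>150:print(nm,'green',st[i],ce[i])
    cs,_=cv2.findContours((g),0,1)
    k=max((c for c in cs if nm=='side' or True),key=cv2.contourArea)
    print(cv2.approxPolyDP(k,4,True)[:,0].tolist())
for u,v in[(262,267),(372,265),(388,303),(260,305)]:print('mat',ray(D,u,v,.003))
for u,v in[(240,181),(280,157),(322,216)]:print('mat scene',ray(S,u,v,.003))
E
```

```text
tin [0.3549 0.2529 0.023 ]
tin side [0.3544 0.2499 0.023 ]
torch side [ 0.4874 -0.4356  0.015 ] [ 0.6086 -0.3887  0.018 ] nut [ 0.3303 -0.3186  0.005 ] nut in scene (np.float64(365.43126817029815), np.float64(202.83998605303788))
scene green [ 175  195   96   64 2918] [221.7834 225.8917]
[[259, 207], [244, 207], [233, 195], [175, 224], [190, 231], [187, 240], [207, 258], [269, 226], [252, 214]]
side green [496  14  23  45 393] [508.0076  31.4682]
side green [400 198  26  11 225] [412.3244 203.4578]
side green [ 275  205   67   39 1783] [309.2423 223.5244]
[[275, 225], [276, 240], [292, 241], [292, 231], [299, 227], [314, 228], [315, 242], [335, 243], [341, 209], [322, 207], [324, 218], [315, 209], [301, 209], [302, 214], [294, 216], [303, 205], [287, 205]]
mat [ 0.409  -0.1319  0.003 ]
mat [ 0.7122 -0.1206  0.003 ]
mat [ 0.7165 -0.3245  0.003 ]
mat [ 0.4167 -0.3335  0.003 ]
mat scene [ 0.7184 -0.1221  0.003 ]
mat scene [ 0.7159 -0.3247  0.003 ]
mat scene [ 0.3948 -0.1721  0.003 ]
```

View pics/m1.png

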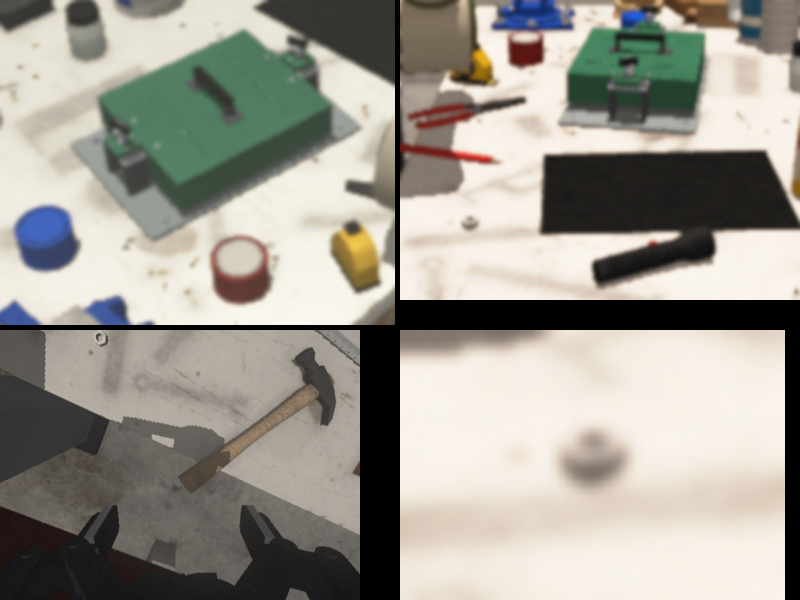

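The crop shows the hood with its bar handle and two studs, the red tin with a pale lid (240,268), the blue look-alike (45,238), the torch on the bench and a small steel nut (470,223). No black tape roll is visible so far. Candidates:
- Tin: red in the scene view at (233,295), against blue at (149,282).
- Tape: tan roll at (90,320), black box at (137,180). Neither matches.
- Nut: (224,301) in the side view.

Next I'll work out the hood pose and where to put the wrist camera.

```bash
python3 - <<'E'
from h import *
np.set_printoptions(precision=4,suppress=True)
S=snap('scene');D=snap('side')
k=170/395
sc=lambda x,y:(130+x*k,180+y*k)
for n,x,y,z in[('bar',213,86,.098),('baseL',72,145,.008),('baseB',153,238,.008),('baseR',360,127,.008)]:print(n,ray(S,*sc(x,y),z))
print('bar side',ray(D,190+240*.5,190+37*.5,.098),'stud near',ray(D,190+228*.5,190+64*.5,.1))
s=status.observe();R=np.array(s['tool_rot']);print(s['q'])
E
```

```text
bar [0.54   0.1173 0.098 ]
baseL [0.6678 0.253  0.008 ]
baseB [0.4712 0.2839 0.008 ]
baseR [ 0.4199 -0.0236  0.008 ]
bar side [0.548  0.0866 0.098 ] stud near [ 0.5263 -0.0391  0.1   ]
[-76.9067  21.8124  74.3416   0.0002  83.8574 -12.3368]
```

```bash
T='30.4 61.4 2 0 0 -34.6 1'; python3 -m handwheel '30.4 61.4 2 0 0 -34.6 1;30.4 61.4 2 0 0 -34.6 1;30.4 61.4 2 0 0 -34.6 1;30.4 61.4 2 0 0 -34.6 1;30.4 61.4 2 0 0 -34.6 1;30.4 61.4 2 0 0 -34.6 1;30.4 61.4 2 0 0 -34.6 1;30.4 61.4 2 0 0 -34.6 1'; python3 -c "
from rig import status;s=status.observe();print(s['position'],s['q'],s['tool_rot'])"
```

```text
time_s: 1.07
position: [0.3819, -0.2016, 0.2412]
tool_rot: [[0.987, -0.16, 0.0], [-0.16, -0.987, -0.0], [0.0, 0.0, -1.0]]
ft_force: [1.0, -0.0, -0.7]
grip_width: 0.0853
gripper_force: 0.0
[ 0.38188317 -0.20164898  0.24115917] [-4.36257196e+01  9.36090247e+00  9.04708797e+01  2.74067326e-03
  8.01378221e+01  5.55790219e+01] [[ 9.87121626e-01 -1.59971006e-01  4.16527176e-04]
 [-1.59970875e-01 -9.87121679e-01 -3.31905344e-04]
 [ 4.64258237e-04  2.60998726e-04 -9.99999858e-01]]
```

```bash
python3 -c "
from h import *
d=snap('wrist','w1.png')"; python3 -m handwheel '15.8 31.9 2 0 0 0 1;15.8 31.9 2 0 0 0 1;15.8 31.9 2 0 0 0 1;15.8 31.9 2 0 0 0 1;15.8 31.9 2 0 0 0 1;15.8 31.9 2 0 0 0 1;15.8 31.9 2 0 0 0 1;15.8 31.9 2 0 0 0 1'; python3 -c "
from h import *
d=snap('wrist','w2.png')
print(cam(d)[3:])
a=cv2.imread('pics/w1.png');b=cv2.imread('pics/w2.png')
m=np.vstack([cv2.resize(a,(400,300)),cv2.resize(b,(400,300))]);cv2.imwrite('pics/m2.png',m)
import pickle;pickle.dump(d,open('w2.pkl','wb'))"
```

```text
time_s: 1.78
position: [0.5297, 0.0969, 0.2598]
tool_rot: [[0.987, -0.159, 0.0], [-0.159, -0.987, -0.0], [0.0, 0.0, -1.0]]
ft_force: [1.6, -1.7, -1.1]
grip_width: 0.0855
gripper_force: 0.0
(array([0.60926208, 0.08533234, 0.40324862]), array([[-1.58660716e-01, -9.37687056e-01, -3.09143595e-01],
       [-9.87333160e-01,  1.50710252e-01,  4.95948604e-02],
       [ 8.66506227e-05,  3.13096479e-01, -9.49721321e-01]]))
```

View pics/m2.png

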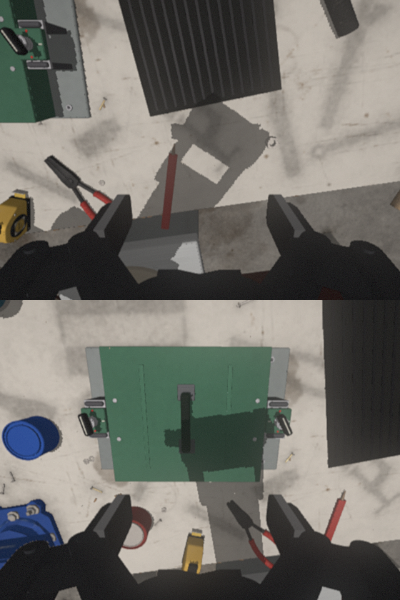

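The wrist view shows the hood centred, with the bar at about (259,171) full-res, stud a on the left near (128,173), stud b on the right near (395,176), and the mat far right. I'll measure the bar and hood edges.

```bash
python3 - <<'E'
from h import *
import pickle
np.set_printoptions(precision=4,suppress=True)
d=pickle.load(open('w2.pkl','rb'));im=d['color']
hsv=cv2.cvtColor(im,cv2.COLOR_RGB2HSV)
g=im.max(2)
# bar: dark pixels in roof, not green (low sat)
roi=np.zeros_like(g);roi[110:225,235:285]=1
m=((g<60)&(im[:,:,1].astype(int)-im[:,:,0]<14)&(roi>0)).astype(np.uint8)
n,l,st,ce=cv2.connectedComponentsWithStats(m)
i=1+st[1:,4].argmax();print('bar',st[i],ce[i])
r=cv2.minAreaRect(np.argwhere(l==i)[:,::-1].astype(np.float32));print(r)
bx=cv2.boxPoints(r);P=np.array([ray(d,*p,.098) for p in bx]);print(P,P.mean(0))
# roof corners z=.068
gm=cv2.inRange(hsv,(55,90,15),(90,255,255))
cs,_=cv2.findContours(gm,0,1);k=max(cs,key=cv2.contourArea);r=cv2.minAreaRect(k);bx=cv2.boxPoints(r)
P=np.array([ray(d,*p,.068) for p in bx]);print(r,P,P.mean(0))
for u,v in((0,0),):pass
c=im[90:260,90:430,::-1];cv2.imwrite('pics/c3.png',cv2.resize(c,None,fx=2.3,fy=2.3,interpolation=2))
E
```

```text
bar [ 250  130   24   86 1292] [260.3158 176.8506]
((261.5, 172.5), (85.0, 23.0), 90.0)
[[0.5892 0.1147 0.098 ]
 [0.5859 0.0942 0.098 ]
 [0.5055 0.1075 0.098 ]
 [0.5091 0.1298 0.098 ]] [0.5474 0.1116 0.098 ]
((334.0, 200.0), (0.0, 0.0), 0.0) [[0.5017 0.0429 0.068 ]
 [0.5017 0.0429 0.068 ]
 [0.5017 0.0429 0.068 ]
 [0.5017 0.0429 0.068 ]] [0.5017 0.0429 0.068 ]
```

View pics/c3.png

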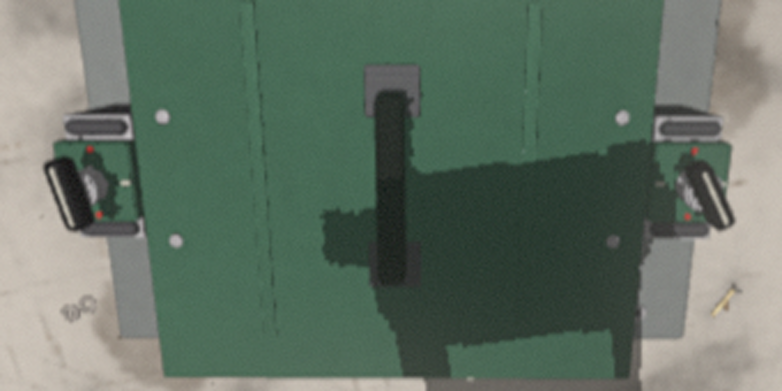

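Crop: bar centre at crop (391,188), screws at (162,116), (176,241), (622,117) and (613,241). Wing a runs (60,163)–(79,226) and wing b runs (700,167)–(728,225), with red dots across and white marks along y.

```bash
python3 - <<'E'
from h import *
import pickle
np.set_printoptions(precision=4,suppress=True)
d=pickle.load(open('w2.pkl','rb'))
f=lambda x,y,z:ray(d,90+x/2.3,90+y/2.3,z)
b=np.array([f(391,94,.098),f(391,282,.098)]);print('bar',b,b.mean(0))
s=np.array([f(162,116,.069),f(176,241,.069),f(622,117,.069),f(613,241,.069)]);print('screws',s,s.mean(0))
y=(s[0]+s[1]-s[2]-s[3]);x=s[0]+s[2]-s[1]-s[3];print('yaw y',np.degrees(np.arctan2(y[1],y[0]))-90,'x',np.degrees(np.arctan2(x[1],x[0])))
wa=np.array([f(60,163,.105),f(79,226,.105)]);wb=np.array([f(700,167,.105),f(728,225,.105)])
a,c=wa.mean(0),wb.mean(0);print('a',a,'b',c,'mid',(a+c)/2,np.linalg.norm(a-c));v=a-c;yaw=np.degrees(np.arctan2(v[1],v[0]))-90;print('yaw',yaw)
for w in(wa,wb):
    e=w[0]-w[1];ang=np.degrees(np.arctan2(e[1],e[0]));print('wing clockwise from y',(90+yaw-ang)%180,np.linalg.norm(e))
s=status.observe();print(s['position'],np.array(s['tool_rot'])[:,1])
E
```

```text
bar [[0.587  0.1059 0.098 ]
 [0.51   0.1197 0.098 ]] [0.5485 0.1128 0.098 ]
screws [[0.5915 0.2079 0.069 ]
 [0.5357 0.2168 0.069 ]
 [0.5593 0.0103 0.069 ]
 [0.5039 0.0189 0.069 ]] [0.5476 0.1135 0.069 ]
yaw y -9.191433555772306 x -8.971020038904422
a [0.5691 0.2398 0.105 ] b [ 0.5274 -0.0156  0.105 ] mid [0.5482 0.1121 0.105 ] 0.2587453111201995
yaw -9.26017311539512
wing clockwise from y 81.57946107519717 0.025983012925969894
wing clockwise from y 59.30559979056039 0.027526587791765936
[0.5317 0.1023 0.2598] [-0.1549 -0.9879 -0.0031]
```

```bash
python3 -m handwheel '0 0 0 0 0 0 0.6;0 0 0 0 0 0 0.6;0 0 0 0 0 0 .6'|head -5
```

```text
time_s: 2.08
position: [0.5289, 0.0939, 0.2595]
tool_rot: [[0.987, -0.16, -0.001], [-0.16, -0.987, -0.0], [-0.0, 0.0, -1.0]]
ft_force: [-0.4, -0.2, -0.5]
grip_width: 0.0524
```

```bash
python3 -m handwheel '1.9 1.85 -4 0 0 0.1 0.6;1.9 1.85 -8 0 0 0 0.6;1.9 1.85 -12 0 0 0 0.6;1.9 1.85 -15 0 0 0 0.6;1.9 1.85 -17 0 0 0 0.6;1.9 1.85 -18 0 0 0 0.6;1.9 1.85 -18.5 0 0 0 0.6;1.9 1.85 -18.5 0 0 0 0.6'; python3 -m handwheel '0 0 0 0 0 0 0.6;0 0 0 0 0 0 0.2;0 0 0 0 0 0 0;0 0 0 0 0 0 0;0 0 0 0 0 0 0;0 0 0 0 0 0 0;0 0 0 0 0 0 0;0 0 0 0 0 0 0' 110
```

```text
time_s: 2.75
position: [0.5483, 0.1124, 0.0747]
tool_rot: [[0.987, -0.161, -0.0], [-0.161, -0.987, -0.0], [-0.0, 0.0, -1.0]]
ft_force: [-0.4, 0.1, 0.6]
grip_width: 0.0515
gripper_force: 0.0
time_s: 3.42
position: [0.5486, 0.1131, 0.0757]
tool_rot: [[0.987, -0.159, 0.002], [-0.159, -0.987, -0.0], [0.002, 0.0, -1.0]]
ft_force: [-0.9, -0.9, 6.5]
grip_width: 0.0101
gripper_force: 107.7
```

```bash
python3 -m handwheel '0 -.02 .25 .99 -.16 0 0;0 -.05 .5 1.98 -.32 0 0;-.01 -.08 .76 2.96 -.48 0 0;-.01 -.11 1.02 3.95 -.64 0 0;-.02 -.15 1.27 4.94 -.8 0 0;-.02 -.15 1.27 4.94 -.8 0 0;-.02 -.15 1.27 4.94 -.8 0 0;-.02 -.15 1.27 4.94 -.8 0 0'; python3 -c "
from h import *
d=snap('side');cv2.imwrite('pics/s3.png',cv2.resize(d['color'][150:270,240:380,::-1],None,fx=4,fy=4,interpolation=2))"
```

```text
time_s: 4.08
position: [0.5476, 0.1109, 0.0872]
tool_rot: [[0.987, -0.159, 0.013], [-0.16, -0.983, 0.086], [-0.001, -0.087, -0.996]]
ft_force: [-0.9, -4.6, -8.1]
grip_width: 0.0097
gripper_force: 108.0
```

View pics/s3.png

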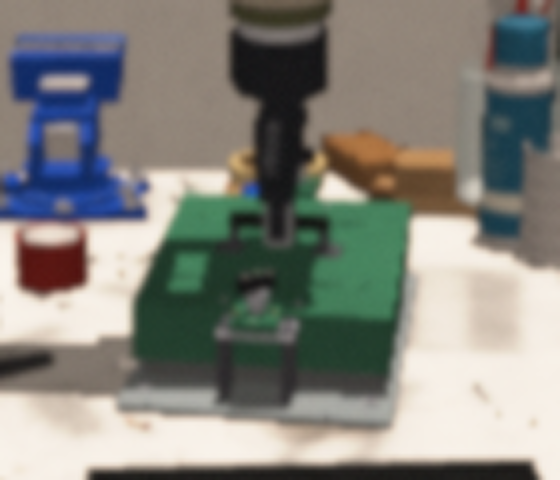

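The hood is tilted up at its far end, with the near lug still on its post. Now I'll lift it in this tilt.

```bash
python3 -m handwheel '0 0 .4 0 0 0 0;0 0 .8 0 0 0 0;0 0 1.3 0 0 0 0;0 0 2 0 0 0 0;0 0 3 0 0 0 0;0 0 5 0 0 0 0;0 0 7 0 0 0 0;0 0 9 0 0 0 0'; python3 -m handwheel '0 0 1 -2.5 .4 0 0;0 0 2 -4.94 .8 0 0;0 0 2 -4.94 .8 0 0;0 0 2 -4.94 .8 0 0'; python3 -c "
from h import *
import pickle
d=snap('side');e=snap('scene');pickle.dump((d,e),open('l.pkl','wb'))
m=np.hstack([cv2.resize(d['color'][130:290,220:400,::-1],(400,356)),cv2.resize(e['color'][100:280,130:330,::-1],(400,356))]);cv2.imwrite('pics/m4.png',m)"
```

```text
time_s: 4.8
position: [0.548, 0.1122, 0.1791]
tool_rot: [[0.987, -0.159, 0.015], [-0.159, -0.983, 0.088], [0.001, -0.089, -0.996]]
ft_force: [0.6, 0.5, -8.4]
grip_width: 0.0097
gripper_force: 109.8
time_s: 5.13
position: [0.548, 0.1126, 0.1979]
tool_rot: [[0.987, -0.158, 0.001], [-0.158, -0.987, 0.002], [0.001, -0.002, -1.0]]
ft_force: [-1.0, -0.1, -7.9]
grip_width: 0.0097
gripper_force: 109.5
```

View pics/m4.png

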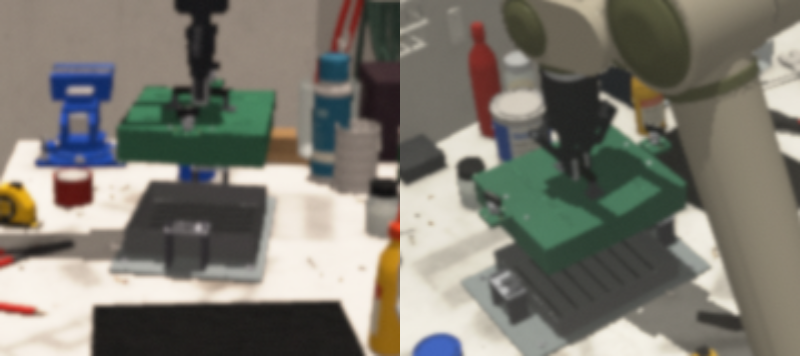

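The hood is off (level at about (200,120)) and the tray stays down. I'll refine the mat pose from a dark mask projected onto its plane.

```bash
python3 - <<'E'
from h import *
import pickle
np.set_printoptions(precision=4,suppress=True)
d,e=pickle.load(open('l.pkl','rb'))
g=d['color'].max(2);m=(g<75).astype(np.uint8);m[:262]=0;m[309:]=0;m[:,:255]=0;m[:,392:]=0
n,l,st,ce=cv2.connectedComponentsWithStats(m);i=1+st[1:,4].argmax();print(st[i])
cs,_=cv2.findContours((l==i).astype(np.uint8),0,1);k=max(cs,key=cv2.contourArea)[:,0]
P=np.array([ray(d,u,v,.003)[:2] for u,v in cv2.convexHull(k)[:,0]]).astype(np.float32)
print(cv2.minAreaRect(P*1000))
E
```

```text
[ 261  266  129   43 4600]
((565.6915893554688, -239.36618041992188), (301.6127624511719, 218.46710205078125), 2.2138431072235107)
```

```bash
python3 - <<'E'
from h import *
import pickle
np.set_printoptions(precision=4,suppress=True)
w2=pickle.load(open('w2.pkl','rb'))
im=cv2.imread('pics/w1.png')
# camera pose from tool pose
Rt0=np.array([[.9031,.4294,-.0003],[.4294,-.9031,.0011],[.0002,-.0011,-1]]);p0=np.array([.2361,-.4965,.2308])
Rc0=np.array([[.42978,-.85733,-.28332],[-.90293,-.40862,-.13321],[-.00156,.31307,-.94973]])
o=Rt0.T@(np.array([.309,-.4609,.3742])-p0);C=Rt0.T@Rc0
R=np.array([[.98712,-.15997,.0004],[-.15997,-.98712,-.0003],[.0005,.0003,-1]]);p=np.array([.38188,-.20165,.24116])
d=dict(w2);d['xyz']=p+R@o;d['orientation']=R@C
g=im.max(2);m=(g<70).astype(np.uint8);m[190:]=0;m[:,:140]=0;m[:,430:]=0
m=cv2.morphologyEx(m,cv2.MORPH_OPEN,np.ones((5,5)));m=cv2.morphologyEx(m,cv2.MORPH_CLOSE,np.ones((11,11)))
n,l,st,ce=cv2.connectedComponentsWithStats(m);i=1+st[1:,4].argmax();print(st[i])
cs,_=cv2.findContours((l==i).astype(np.uint8),0,1);k=max(cs,key=cv2.contourArea)
a=cv2.approxPolyDP(k,6,True)[:,0];
for u,v in a:print(u,v,ray(d,u,v,.003))
E
```

```text
[  167     0   226   161 29130]
167 0 [ 0.5763 -0.1178  0.003 ]
210 160 [ 0.4111 -0.1244  0.003 ]
392 124 [ 0.4181 -0.3357  0.003 ]
382 0 [ 0.5417 -0.3322  0.003 ]
```

```bash
python3 -m handwheel '-1.8 -3 2 0 0 6 0;-1.8 -6 2 0 0 12 0;-1.8 -9 2 0 0 18 0;-1.8 -12 2 0 0 25 0;-1.8 -16 2 0 0 32 0;-1.8 -19 2 0 0 39 0;-1.8 -22 2 0 0 46 0;-1.8 -25 2 0 0 53 0'; python3 -m handwheel '0 -3 0 0 0 7 0;0 -6 0 0 0 14 0;0 -8.8 0 0 0 21 0;0 -8.8 0 0 0 28 0;0 -8.8 0 0 0 35 0;0 -8.8 0 0 0 42 0;0 -8.8 0 0 0 48.2 0;0 -8.8 0 0 0 48.2 0';python3 -m handwheel '0 0 0 0 0 0 0;0 0 0 0 0 0 0'; python3 -c "
from h import *
d=snap('side','s5.png');s=status.observe();R=np.array(s['tool_rot']);print(np.degrees(np.arctan2(R[1,0],R[0,0])),s['q'],ray(d,397,288,0))"
```

```text
time_s: 5.9
position: [0.5294, -0.14, 0.2165]
tool_rot: [[0.718, 0.696, -0.001], [0.696, -0.718, 0.002], [0.001, -0.002, -1.0]]
ft_force: [1.1, -0.4, -7.1]
grip_width: 0.0097
gripper_force: 110.0
time_s: 6.57
position: [0.5296, -0.2264, 0.2164]
tool_rot: [[-0.038, 0.999, -0.001], [0.999, 0.038, 0.002], [0.002, -0.001, -1.0]]
ft_force: [0.4, 0.1, -6.8]
grip_width: 0.0095
gripper_force: 110.2
time_s: 6.73
position: [0.5298, -0.2263, 0.2169]
tool_rot: [[-0.031, 1.0, -0.0], [1.0, 0.031, 0.001], [0.001, -0.0, -1.0]]
ft_force: [0.1, 0.2, -7.4]
grip_width: 0.0098
gripper_force: 110.1
91.84868389388974 [-3.48982635e+01  2.50479947e+01  7.14776288e+01  2.17385288e-02
  8.35097620e+01 -3.67494164e+01] [ 0.75429182 -0.246348    0.        ]
```

View pics/s5.png

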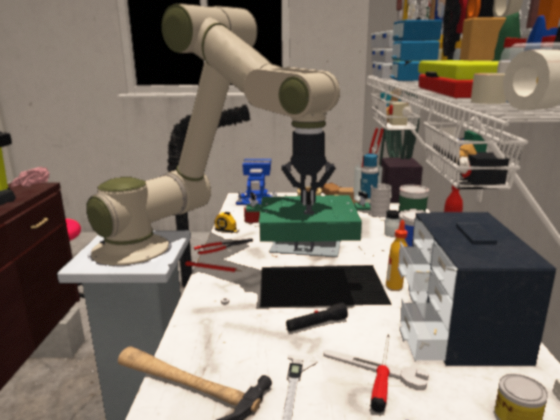

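The hood hangs level over the near side of the mat. Lowering it.

```bash
python3 -m handwheel '1 0 -2 0 0 .2 0;2 0 -4 0 0 .2 0;2.9 0 -7 0 0 .2 0;2.9 0 -10 0 0 .2 0;2.9 0 -13 0 0 .2 0;2.9 0 -14.5 0 0 .2 0;2.9 0 -15.2 0 0 .2 0;2.9 0 -15.6 0 0 .2 0'; python3 -m handwheel '0 0 0 0 0 0 0;0 0 -.1 0 0 0 0;0 0 -.2 0 0 0 0;0 0 -.2 0 0 0 0'
```

```text
time_s: 7.45
position: [0.559, -0.2262, 0.0605]
tool_rot: [[-0.037, 0.999, -0.001], [0.999, 0.037, 0.001], [0.001, -0.001, -1.0]]
ft_force: [0.3, 0.6, -6.2]
grip_width: 0.0099
gripper_force: 110.1
time_s: 7.78
position: [0.5594, -0.2265, 0.0602]
tool_rot: [[-0.038, 0.999, 0.001], [0.999, 0.038, -0.001], [-0.001, 0.001, -1.0]]
ft_force: [-1.0, 0.3, -7.3]
grip_width: 0.0093
gripper_force: 110.1
```

```bash
python3 -m handwheel '0 0 -.1 0 0 0 0;0 0 -.2 0 0 0 0;0 0 -.2 0 0 0 0;0 0 -.2 0 0 0 0'|sed -n '2p;4p'; python3 -m handwheel '0 0 -.1 0 0 0 0;0 0 -.2 0 0 0 0;0 0 -.2 0 0 0 0;0 0 -.2 0 0 0 0'|sed -n '2p;4p'
```

```text
position: [0.5594, -0.2265, 0.0587]
ft_force: [-3.5, 2.4, 7.6]
position: [0.5594, -0.2265, 0.0587]
ft_force: [-9.6, 5.2, 21.5]
```

```bash
python3 -m handwheel '0 0 .3 0 0 0 0;0 0 .3 0 0 0 .3;0 0 .3 0 0 0 .6;0 0 .3 0 0 0 .6;0 0 .3 0 0 0 .6;0 0 2 0 0 0 .6;0 0 5 0 0 0 .6;0 0 9 0 0 0 .6'; python3 -m handwheel '0 0 4 0 0 0 1;0 -4 8 0 0 -7 1;-.3 -8 10 0 0 -14 1;-.6 -12 10 0 0 -21 1;-1 -16 10 0 0 -28 1;-1 -18 10 0 0 -35 1;-1 -18.5 10 0 0 -42 1;-1 -18.5 10 0 0 -49 1'; python3 -m handwheel '0 0 0 0 0 -7 1;0 0 0 0 0 -14 1;0 0 0 0 0 -21 1;0 0 0 0 0 -21 1;0 0 0 0 0 -21 1';python3 -c "
from h import *
import pickle
d=snap('wrist');e=snap('side');f=snap('scene');pickle.dump((d,e,f),open('t.pkl','wb'))
m=np.hstack([cv2.resize(d['color'][:,:,::-1],(400,300)),cv2.resize(e['color'][160:340,200:440,::-1],(400,300))])
m=np.vstack([m,np.hstack([cv2.resize(f['color'][110:320,60:340,::-1],(400,300)),m[:,400:]*0])]);cv2.imwrite('pics/m6.png',m)"
```

```text
time_s: 9.12
position: [0.558, -0.2257, 0.1439]
tool_rot: [[-0.038, 0.999, -0.005], [0.999, 0.038, 0.003], [0.003, -0.005, -1.0]]
ft_force: [1.3, -0.3, 0.1]
grip_width: 0.0515
gripper_force: 0.0
time_s: 9.78
position: [0.5482, -0.4141, 0.244]
tool_rot: [[0.735, 0.678, -0.001], [0.678, -0.735, 0.001], [-0.0, -0.001, -1.0]]
ft_force: [-0.3, 0.7, 0.3]
grip_width: 0.0855
gripper_force: 0.0
time_s: 10.2
position: [0.5491, -0.4113, 0.2451]
tool_rot: [[0.924, 0.381, -0.0], [0.381, -0.924, 0.0], [-0.0, -0.0, -1.0]]
ft_force: [-0.5, 0.6, -1.1]
grip_width: 0.0855
gripper_force: 0.0
```

View pics/m6.png

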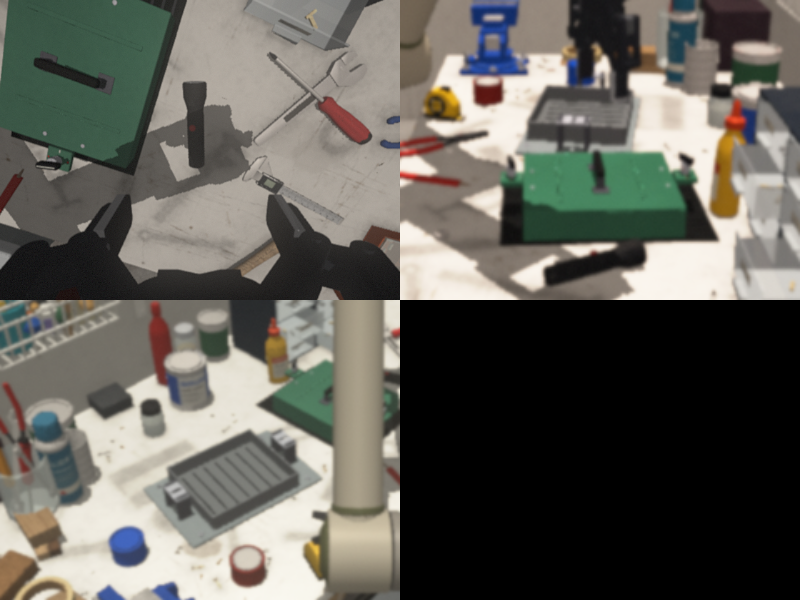

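The wrist view shows the torch with its head up at about (194,82) and tail at (197,168) (half-scale). The hood is flat on the mat and the tray is down. No black tape roll is in any view. I'll measure the torch.

```bash
python3 - <<'E'
from h import *
import pickle
np.set_printoptions(precision=4,suppress=True)
d=pickle.load(open('t.pkl','rb'))[0];im=d['color']
m=(im.max(2)<62).astype(np.uint8);m[:100]=0;m[245:]=0;m[:,:245]=0;m[:,:250]=0;m[:,300:]=0
m=cv2.morphologyEx(m,cv2.MORPH_OPEN,np.ones((5,5)))
n,l,st,ce=cv2.connectedComponentsWithStats(m);i=1+st[1:,4].argmax();print(st[i],ce[i])
k=np.argwhere(l==i)[:,::-1]
for v in(st[i,1]+3,130,170,190,210,st[i,1]+st[i,3]-3):
    u=k[k[:,1]==v][:,0];print(v,u.min(),u.max(),ray(d,(u.min()+u.max())/2,v,.015),np.linalg.norm(ray(d,u.min(),v,.015)-ray(d,u.max(),v,.015)))
s=status.observe();print(s['position'],np.array(s['tool_rot'])[:,0])
E
```

```text
[ 262  144   24   91 1730] [274.6382 191.9029]
147 277 284 [ 0.5793 -0.4     0.015 ] 0.007879986307144891Traceback (most recent call last):
  File "<stdin>", line 10, in <module>
    return umr_minimum(a, axis, None, out, keepdims, initial, where)
ValueError: zero-size array to reduction operation minimum which has no identity
```

```bash
python3 - <<'E'
from h import *
import pickle
np.set_printoptions(precision=4,suppress=True)
d=pickle.load(open('t.pkl','rb'))[0];im=d['color']
m=(im.max(2)<62)
for v in(175,190,205,220):
    u=np.flatnonzero(m[v,255:292])+255;print(v,u.min(),u.max(),ray(d,(u.min()+u.max())/2,v,.015))
a,b=ray(d,271.5,116,.018),ray(d,275.5,235,.015);print(a,b,(a+b)/2,np.linalg.norm(a-b),np.degrees(np.arctan2(*(a-b)[1::-1])))
E
```

```text
175 262 284 [ 0.5464 -0.4043  0.015 ]
190 263 285 [ 0.5303 -0.4121  0.015 ]
205 264 285 [ 0.5134 -0.4196  0.015 ]
220 265 285 [ 0.4961 -0.4274  0.015 ]
[ 0.6067 -0.378   0.018 ] [ 0.4782 -0.4353  0.015 ] [ 0.5424 -0.4067  0.0165] 0.14081303875677154 24.025965833510753
```

```bash
python3 -m handwheel '-.7 .45 -4 0 0 2 1;-.7 .45 -8 0 0 2 1;-.7 .45 -12 0 0 2 1;-.7 .45 -16 0 0 2 1;-.7 .45 -20 0 0 2 1;-.7 .45 -22.5 0 0 2 1;-.7 .45 -23.5 0 0 2 1;-.7 .45 -24 0 0 2 1'; python3 -m handwheel '0 0 0 0 0 0 .6;0 0 0 0 0 0 .2;0 0 0 0 0 0 .0;0 0 0 0 0 0 0;0 0 0 0 0 0 0;0 0 0 0 0 0 0;0 0 0 0 0 0 0' 70
```

```text
time_s: 11.02
position: [0.5417, -0.4064, 0.0038]
tool_rot: [[0.912, 0.411, -0.002], [0.411, -0.912, 0.002], [-0.001, -0.002, -1.0]]
ft_force: [0.4, -0.6, 0.6]
grip_width: 0.0856
gripper_force: 0.0
time_s: 11.6
position: [0.5425, -0.4073, 0.0069]
tool_rot: [[0.912, 0.41, 0.002], [0.41, -0.912, -0.002], [0.001, 0.002, -1.0]]
ft_force: [-1.0, 0.7, 5.9]
grip_width: 0.024
gripper_force: 68.8
```

```bash
python3 -m handwheel '0 0 2 0 0 0 0;0 0 5 0 0 0 0;0 0 9 0 0 0 0;0 0 13 0 0 0 0;0 0 17 0 0 0 0;0 0 17 0 0 0 0'
```

```text
time_s: 12.1
position: [0.5439, -0.4086, 0.1848]
tool_rot: [[0.912, 0.41, 0.01], [0.41, -0.912, -0.011], [0.005, 0.014, -1.0]]
ft_force: [1.5, 0.0, -0.9]
grip_width: 0.0243
gripper_force: 69.6
```

```bash
python3 -m handwheel '-4 4 0 0 0 7 0;-4 8 0 0 0 14 0;-4 12 0 0 0 21 0;-4 16 0 0 0 28 0;-4 20 0 0 0 35 0;-4 24 0 0 0 42 0;-4 28 0 0 0 49 0;-4 32 0 0 0 56.6 0' | head -2; python3 -m handwheel '0 4 0 0 0 0 0;0 8 0 0 0 0 0;0 12 0 0 0 0 0;0 16 0 0 0 0 0;0 19 0 0 0 0 0;0 20.8 0 0 0 0 0;0 20.8 0 0 0 0 0;0 20.8 0 0 0 0 0'; python3 -c "
from h import *
d=snap('wrist','w7.png');print(cam(d)[3:]);import pickle;pickle.dump(d,open('w7.pkl','wb'))"
```

```text
time_s: 12.77
position: [0.5014, -0.0848, 0.1753]
time_s: 13.43
position: [0.5017, 0.1218, 0.1752]
tool_rot: [[0.165, 0.986, -0.0], [0.986, -0.165, -0.0], [-0.0, -0.0, -1.0]]
ft_force: [0.2, -0.3, -1.6]
grip_width: 0.0243
gripper_force: 69.7
(array([0.51530968, 0.20228394, 0.31854897]), array([[ 9.86307406e-01, -1.56404183e-01, -5.23013575e-02],
       [-1.64915769e-01, -9.36731041e-01, -3.08768111e-01],
       [-6.99681126e-04,  3.13165593e-01, -9.49698279e-01]]))
```

View pics/w7.png

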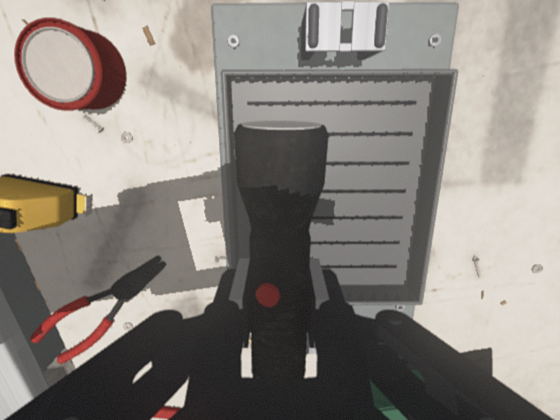

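The torch hangs over the tray's left half. The post slot is at (347,28), the tin is at (70,62), and small screws or nuts lie about as clutter. I'll check the slot position, then lower.

```bash
python3 -c "
from h import *
import pickle
d=pickle.load(open('w7.pkl','rb'))
print('slot',ray(d,347,28,.064),'tinlid',ray(d,59,62,.046), 'tray corners',ray(d,228,72,.044),ray(d,455,70,.044))"
python3 -m handwheel '.2 -.2 -4 0 0 0 0;.2 -.2 -8 0 0 0 0;.2 -.2 -11 0 0 0 0;.2 -.2 -13 0 0 0 0;.2 -.2 -14.5 0 0 0 0;.2 -.2 -15.2 0 0 0 0;.2 -.2 -15.5 0 0 0 0;.2 -.2 -15.5 0 0 0 0'
```

```text
slot [0.56962154 0.24199785 0.064     ] tinlid [0.35507585 0.25799755 0.046     ] tray corners [0.48014589 0.23010288 0.044     ] [0.65311861 0.2026176  0.044     ]
time_s: 14.15
position: [0.5043, 0.1185, 0.0203]
tool_rot: [[0.168, 0.986, -0.0], [0.986, -0.168, -0.0], [-0.0, -0.0, -1.0]]
ft_force: [0.2, -0.4, -2.0]
grip_width: 0.0237
gripper_force: 69.7
```

```bash
python3 -m handwheel '0 0 -.15 0 0 0 0;0 0 -.15 0 0 0 0.2;0 0 -.15 0 0 0 .35;0 0 -.15 0 0 0 .45;0 0 -.15 0 0 0 .45;0 0 1 0 0 0 .45;0 0 4 0 0 0 .45;0 0 8 0 0 0 .45'
```

```text
time_s: 14.82
position: [0.5027, 0.1192, 0.0996]
tool_rot: [[0.167, 0.986, -0.005], [0.986, -0.167, -0.0], [-0.001, -0.005, -1.0]]
ft_force: [0.9, 0.1, -0.2]
grip_width: 0.0387
gripper_force: 0.0
```

```bash
python3 -m handwheel '0 0 4 0 0 -7 1;-2 2 8 0 0 -14 1;-5 5 12 0 0 -21 1;-8 8 12 0 0 -28 1;-11 11 12 0 0 -35 1;-14.8 13.5 12 0 0 -42 1;-14.8 13.5 12 0 0 -49 1;-14.8 13.5 12 0 0 -56 1'|head -2; python3 -m handwheel '0 0 0 0 0 -7 1;0 0 0 0 0 -14 1;0 0 0 0 0 -21 1;0 0 0 0 0 -28 1;0 0 0 0 0 -34 1;0 0 0 0 0 -34 1;0 0 0 0 0 -34 1'; python3 - <<'E'
from h import *
import pickle
np.set_printoptions(precision=4,suppress=True)
d=snap('wrist','w8.png');pickle.dump(d,open('w8.pkl','wb'))
hsv=cv2.cvtColor(d['color'],cv2.COLOR_RGB2HSV)
m=cv2.inRange(hsv,(0,110,40),(8,255,255))|cv2.inRange(hsv,(170,110,40),(180,255,255))
cs,_=cv2.findContours(m,0,1)
for k in cs:
    if cv2.contourArea(k)>300:
        print(cv2.contourArea(k),cv2.boundingRect(k))
        x,y,w,h=cv2.boundingRect(k);print('lid guess',ray(d,x+w/2,y+w/2,.046),[ray(d,u,y+h/2,.023)[:2] for u in(x,x+w)])
print(status.observe()['position'])
E
```

```text
time_s: 15.48
position: [0.352, 0.2564, 0.2211]
time_s: 16.07
position: [0.356, 0.2542, 0.2205]
tool_rot: [[0.989, -0.149, 0.0], [-0.149, -0.989, 0.0], [0.0, -0.0, -1.0]]
ft_force: [0.5, -0.3, -0.3]
grip_width: 0.0856
gripper_force: 0.0
521.5 (477, 219, 37, 58)
lid guess [0.2682 0.0388 0.046 ] [array([0.246 , 0.0441]), array([0.2398, 0.0025])]
555.0 (503, 202, 41, 57)
lid guess [0.281  0.0112 0.046 ] [array([0.2635, 0.0162]), array([ 0.2567, -0.029 ])]
[0.356  0.2542 0.2205]
```

```bash
python3 -c "
from h import *
f=snap('side');a=cv2.imread('pics/w8.png');m=np.hstack([cv2.resize(a,(400,300)),cv2.resize(f['color'][160:340,200:440,::-1],(400,300))]);cv2.imwrite('pics/m8.png',m)"
```

```text
(no output)
```

View pics/m8.png

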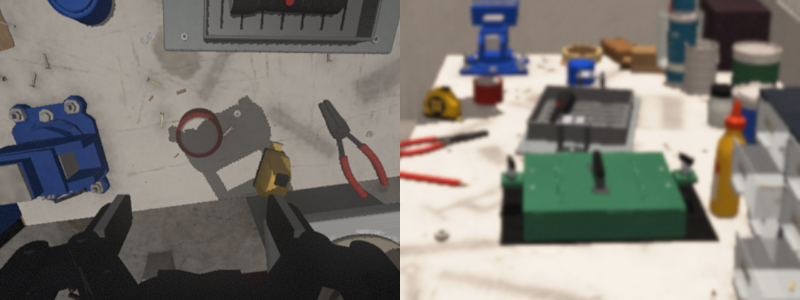

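The tin's lid rim is centred at (199,132) half-scale, about (279,185) full-res, in shadow. The nut in the side view is unchanged.

```bash
python3 - <<'E'
from h import *
import pickle
np.set_printoptions(precision=4,suppress=True)
d=pickle.load(open('w8.pkl','rb'));im=d['color'].astype(int)
m=((im[:,:,0]-im[:,:,1]>25)&(im[:,:,0]-im[:,:,2]>15)).astype(np.uint8);m[:130]=0;m[240:]=0;m[:,:225]=0;m[:,330:]=0
n,l,st,ce=cv2.connectedComponentsWithStats(m);i=1+st[1:,4].argmax();print(st[i],ce[i])
x,y,w,h=st[i,:4]
for u,v in((279,185),(x+w/2,y+h/2)):print(ray(d,u,v,.046),ray(d,u,v,.035))
print(np.linalg.norm(ray(d,x,185,.046)-ray(d,x+w,185,.046)))
E
```

```text
[247 157  51  27 370] [269.3865 165.4405]
[0.3576 0.2548 0.046 ] [0.3549 0.2552 0.035 ]
[0.373  0.2589 0.046 ] [0.3709 0.2594 0.035 ]
0.05068583753759657
```

```bash
python3 -m handwheel '.1 .05 -4 0 0 0 1;.1 .05 -8 0 0 0 1;.1 .05 -12 0 0 0 1;.1 .05 -15 0 0 0 1;.1 .05 -18 0 0 0 1;.1 .05 -20 0 0 0 1;.1 .05 -21.1 0 0 0 1;.1 .05 -21.1 0 0 0 1'; python3 -m handwheel '0 0 0 0 0 0 .7;0 0 0 0 0 0 .4;0 0 0 0 0 0 .4;0 0 0 0 0 0 .4;0 0 0 0 0 0 .4;0 0 0 0 0 0 .4' 60; python3 -m handwheel '0 0 2 0 0 0 .4;0 0 5 0 0 0 .4;0 0 9 0 0 0 .4;0 0 12 0 0 0 .4;0 0 12 0 0 0 .4'
```

```text
time_s: 16.83
position: [0.3561, 0.2543, 0.0074]
tool_rot: [[0.989, -0.15, -0.004], [-0.15, -0.989, -0.001], [-0.004, 0.002, -1.0]]
ft_force: [-0.5, 0.7, 0.5]
grip_width: 0.0855
gripper_force: 0.0
time_s: 17.33
position: [0.3575, 0.2549, 0.0105]
tool_rot: [[0.989, -0.151, 0.002], [-0.151, -0.989, 0.001], [0.002, -0.001, -1.0]]
ft_force: [-1.3, -1.3, 7.9]
grip_width: 0.0641
gripper_force: 67.0
time_s: 17.75
position: [0.3593, 0.2557, 0.1349]
tool_rot: [[0.988, -0.151, 0.011], [-0.151, -0.989, 0.004], [0.01, -0.006, -1.0]]
ft_force: [1.3, -0.1, -0.9]
grip_width: 0.0639
gripper_force: 67.9
```

```bash
python3 -m handwheel '3.4 -1.8 0 0 0 0 .4;6.8 -3.6 0 0 0 0 .4;10.2 -5.4 0 0 0 0 .4;13.6 -7.2 0 0 0 0 .4;17 -9 0 0 0 0 .4;20.4 -10.8 0 0 0 0 .4;23.8 -12.5 0 0 0 0 .4;23.8 -12.5 0 0 0 0 .4';python3 -m handwheel '0 0 0 0 0 0 .4;0 0 0 0 0 0 .4'; python3 -c "
from h import *
f=snap('wrist');e=snap('scene');m=np.hstack([cv2.resize(f['color'][:,:,::-1],(400,300)),cv2.resize(e['color'][110:320,60:340,::-1],(400,300))]);cv2.imwrite('pics/m9.png',m)"
```

```text
time_s: 18.42
position: [0.5999, 0.126, 0.1283]
tool_rot: [[0.988, -0.155, 0.003], [-0.155, -0.988, -0.001], [0.003, 0.0, -1.0]]
ft_force: [-1.0, -0.5, -2.6]
grip_width: 0.0645
gripper_force: 67.8
time_s: 18.58
position: [0.5942, 0.1298, 0.1286]
tool_rot: [[0.988, -0.152, -0.002], [-0.152, -0.988, 0.0], [-0.002, 0.0, -1.0]]
ft_force: [-0.3, 0.1, -2.9]
grip_width: 0.0645
gripper_force: 67.8
```

View pics/m9.png

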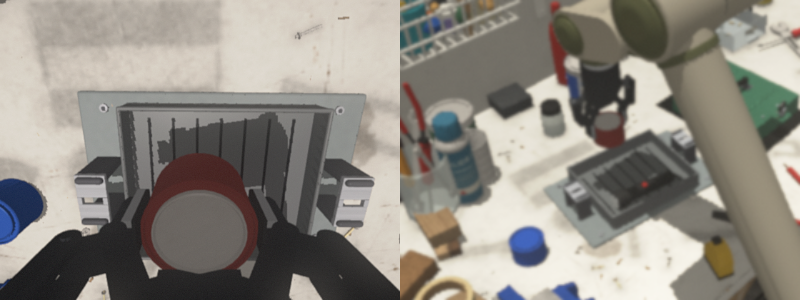

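The tin is held over the right half of the tray, which is clear. Lowering and releasing.

```bash
python3 -m handwheel '.2 0 -3 0 0 0 .4;.2 0 -6 0 0 0 .4;.2 0 -8 0 0 0 .4;.2 0 -9.5 0 0 0 .4;.2 0 -10.2 0 0 0 .4;.2 0 -10.4 0 0 0 .4;.2 0 -10.6 0 0 0 .4;.2 0 -10.6 0 0 0 .4'; python3 -m handwheel '0 0 -.1 0 0 0 .75;0 0 -.1 0 0 0 .9;0 0 -.1 0 0 0 .9;0 0 -.1 0 0 0 .9;0 0 2 0 0 0 .9;0 0 5 0 0 0 .9;0 0 9 0 0 0 .9;0 0 13 0 0 0 .9'
```

```text
time_s: 19.35
position: [0.5973, 0.13, 0.0241]
tool_rot: [[0.988, -0.151, 0.001], [-0.151, -0.988, 0.0], [0.001, -0.0, -1.0]]
ft_force: [0.4, 0.6, -2.7]
grip_width: 0.0641
gripper_force: 67.8
time_s: 20.02
position: [0.5966, 0.1297, 0.1547]
tool_rot: [[0.988, -0.152, -0.001], [-0.152, -0.988, -0.0], [-0.001, 0.0, -1.0]]
ft_force: [0.6, -0.2, -0.2]
grip_width: 0.0768
gripper_force: 0.0
```

```bash
python3 -m handwheel '-2 -3.4 3 0 0 0 1;-26.6 -44.8 5 0 0 0 1;-26.6 -44.8 5 0 0 0 1;-26.6 -44.8 5 0 0 0 1;-26.6 -44.8 5 0 0 0 1;-26.6 -44.8 5 0 0 0 1;-26.6 -44.8 5 0 0 0 1;-26.6 -44.8 5 0 0 0 1'|head -2;python3 -m handwheel '-10 -17 0 0 0 0 1;-10 -17 0 0 0 0 1;-10 -17 0 0 0 0 1;-10 -17 0 0 0 0 1;-10 -17 0 0 0 0 1;-10 -17 0 0 0 0 1;-10 -17 0 0 0 0 1'|head -2; python3 - <<'E'
from h import *
import pickle
d=snap('wrist');pickle.dump(d,open('w10.pkl','wb'))
u,v=proj(d,[.33,-.319,.005]);print(u,v,status.observe()['position'])
u,v=int(u),int(v);y0,x0=max(v-60,0),max(u-60,0)
c=d['color'][y0:y0+120,x0:x0+120,::-1];print(x0,y0)
cv2.imwrite('pics/m10.png',np.hstack([cv2.resize(c,(400,400),interpolation=2),cv2.resize(d['color'][:,:,::-1],(400,400))]))
E
```

```text
time_s: 20.68
position: [0.4301, -0.1506, 0.1939]
time_s: 21.27
position: [0.3307, -0.3203, 0.1935]
278.5012144203591 184.06914927316856 [ 0.3312479  -0.31929522  0.19345826]
218 124
```

View pics/m10.png

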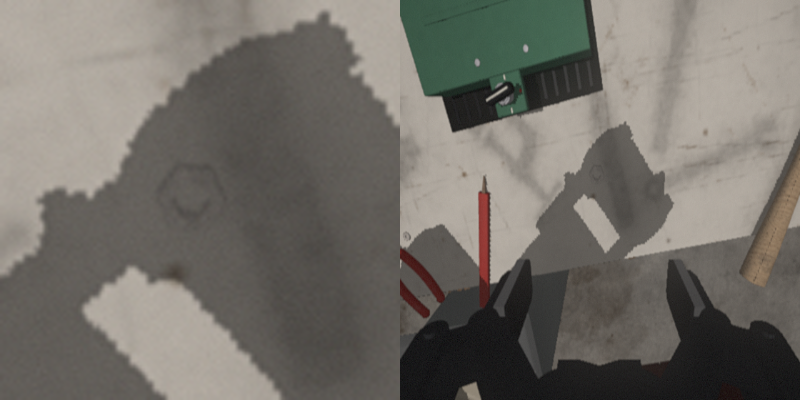

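```bash
python3 - <<'E'
from h import *
import pickle
np.set_printoptions(precision=4,suppress=True)
d=pickle.load(open('w10.pkl','rb'))
print('hex',ray(d,275.6,181.6,.005),'spot',ray(d,357,194,.005))
Rt0=np.array([[.9031,.4294,-.0003],[.4294,-.9031,.0011],[.0002,-.0011,-1]]);p0=np.array([.2361,-.4965,.2308])
Rc0=np.array([[.42978,-.85733,-.28332],[-.90293,-.40862,-.13321],[-.00156,.31307,-.94973]])
o=Rt0.T@(np.array([.309,-.4609,.3742])-p0);C=Rt0.T@Rc0
R=np.array([[.98712,-.15997,.0004],[-.15997,-.98712,-.0003],[.0005,.0003,-1]]);p=np.array([.38188,-.20165,.24116])
e=dict(d);e['xyz']=p+R@o;e['orientation']=R@C
print('w1 nut',ray(e,271*1.4,141*1.4,.005),'wrist0',)
e['xyz']=np.array([.309,-.4609,.3742]);e['orientation']=Rc0
print(ray(e,100*1.4/.9,8*1.4/.9,.005))
im=cv2.convertScaleAbs(d['color'][130:260,230:400,::-1],alpha=2.2,beta=-90)
cv2.imwrite('pics/c11.png',cv2.resize(im,None,fx=4,fy=4,interpolation=2))
E
```

```text
hex [ 0.3331 -0.3164  0.005 ] spot [ 0.3068 -0.3985  0.005 ]
w1 nut [ 0.3349 -0.3156  0.005 ] wrist0
[ 0.332  -0.3147  0.005 ]
```

View pics/c11.png

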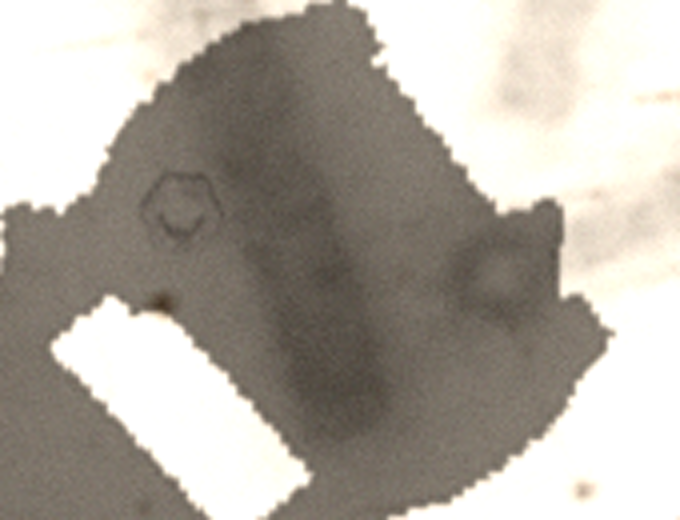

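The contrast crop shows the nut as a hexagon at crop (182,209), with flats facing up and down. The other spot at (505,272) is a stain, and all views agree on (0.333,-0.3165). I'll turn the tool 30° to close on flats.

```bash
python3 -m handwheel '.2 .3 -4 0 0 7 .5;.2 .3 -8 0 0 14 .5;.2 .3 -12 0 0 21 .5;.2 .3 -15 0 0 28 .5;.2 .3 -17 0 0 30 .5;.2 .3 -18.3 0 0 30 .5;.2 .3 -18.7 0 0 30 .5;.2 .3 -18.7 0 0 30 .5';python3 -m handwheel '0 0 -.2 0 0 0 .5;0 0 -.35 0 0 0 .5;0 0 -.35 0 0 0 .5;0 0 -.35 0 0 0 .3;0 0 -.35 0 0 0 0;0 0 -.35 0 0 0 0;0 0 -.35 0 0 0 0;0 0 -.35 0 0 0 0' 50
```

```text
time_s: 21.98
position: [0.3339, -0.3152, 0.0059]
tool_rot: [[0.931, 0.364, -0.001], [0.364, -0.931, 0.001], [-0.0, -0.001, -1.0]]
ft_force: [0.7, 0.2, 0.6]
grip_width: 0.0425
gripper_force: 0.0
time_s: 22.65
position: [0.3336, -0.3165, 0.0035]
tool_rot: [[0.932, 0.363, 0.001], [0.363, -0.932, -0.001], [0.0, 0.001, -1.0]]
ft_force: [0.7, 0.7, 6.9]
grip_width: 0.0194
gripper_force: 48.6
```

```bash
python3 -m handwheel '0 0 2 0 0 0 0;0 0 6 0 0 0 0;0 0 10 0 0 0 0;0 0 14 0 0 0 0;0 0 18 0 0 0 0;2.2 3.5 18 0 0 0 0;4.4 7 18 0 0 0 0;6.6 10.5 18 0 0 0 0'|tail -2;python3 -m handwheel '2.2 3.5 0 0 0 0 0;4.4 7 0 0 0 0 0;6.6 10.5 0 0 0 0 0;8.8 14 0 0 0 0 0;11 17 0 0 0 0 0;13 20 0 0 0 0 0;15.5 22.5 0 0 0 0 0;18.3 25.8 0 0 0 0 0';python3 -m handwheel '0 0 0 0 0 0 0;0 0 0 0 0 0 0'; python3 -c "
from h import *
import pickle
d=snap('wrist','w12.png');pickle.dump(d,open('w12.pkl','wb'))"
```

```text
grip_width: 0.0192
gripper_force: 49.0
time_s: 23.98
position: [0.5819, 0.0467, 0.1831]
tool_rot: [[0.932, 0.362, 0.0], [0.362, -0.932, -0.0], [-0.0, 0.0, -1.0]]
ft_force: [0.9, -0.9, 0.2]
grip_width: 0.0195
gripper_force: 49.0
time_s: 24.15
position: [0.5817, 0.0469, 0.1823]
tool_rot: [[0.931, 0.365, -0.001], [0.365, -0.931, 0.0], [-0.001, -0.0, -1.0]]
ft_force: [-0.7, -0.8, -0.2]
grip_width: 0.0188
gripper_force: 49.0
```

View pics/w12.png

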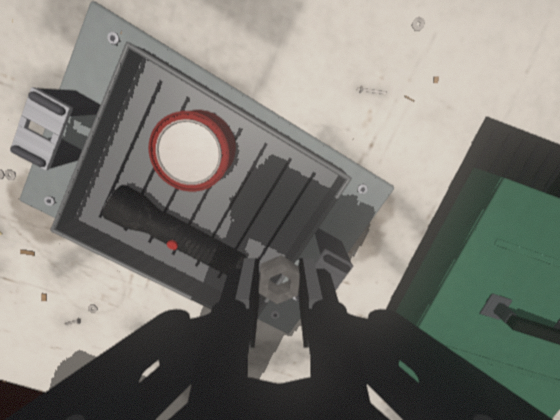

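The nut is held, and the torch and tin lie in the tray. Lowering the nut.

```bash
python3 -m handwheel '.1 0 -4 0 0 0 0;.1 0 -8 0 0 0 0;.1 0 -11 0 0 0 0;.1 0 -13.5 0 0 0 0;.1 0 -15.5 0 0 0 0;.1 0 -16.3 0 0 0 0;.1 0 -16.6 0 0 0 0;.1 0 -16.6 0 0 0 0'; python3 -m handwheel '0 0 -.1 0 0 0 .2;0 0 -.1 0 0 0 .4;0 0 -.1 0 0 0 .4;0 0 -.1 0 0 0 .4;0 0 2 0 0 0 .4;0 0 6 0 0 0 .4;0 0 10 0 0 0 .4;0 0 14 0 0 0 .4'
```

```text
time_s: 24.87
position: [0.5823, 0.0447, 0.0173]
tool_rot: [[0.932, 0.362, 0.0], [0.362, -0.932, -0.0], [0.0, 0.0, -1.0]]
ft_force: [-1.0, 0.1, -0.0]
grip_width: 0.0187
gripper_force: 49.0
time_s: 25.53
position: [0.582, 0.0456, 0.1589]
tool_rot: [[0.932, 0.363, -0.0], [0.363, -0.932, 0.0], [-0.0, -0.0, -1.0]]
ft_force: [0.7, -0.5, -0.5]
grip_width: 0.0344
gripper_force: 0.0
```

I've used up my picture views, so from here I'll check numerically. Back to the hood.

```bash
python3 -m handwheel '0 -3 0 0 0 7 .6;-2.3 -7 0 0 0 14 .6;-2.3 -11 0 0 0 21 .6;-2.3 -15 0 0 0 28 .6;-2.3 -19 0 0 0 35 .6;-2.3 -23 0 0 0 42 .6;-2.3 -27.2 0 0 0 49 .6;-2.3 -27.2 0 0 0 56 .6'|head -2;python3 -m handwheel '0 0 0 0 0 7 .6;0 0 0 0 0 14.9 .6;0 0 0 0 0 14.9 .6;0 0 0 0 0 14.9 .6;0 0 0 0 0 14.9 .6'; python3 - <<'E'
from h import *
import pickle
np.set_printoptions(precision=4,suppress=True)
d=snap('wrist');pickle.dump(d,open('w13.pkl','wb'));im=d['color']
c=[proj(d,p) for p in([.5587,-.2265-.03,.081],[.5587,-.2265+.03,.081])];print(c)
# bar rows: dark neutral run near expected u
g=im.astype(int)
for t in(-.025,-.01,.01,.025):
    u,v=proj(d,[.559,-.2265+t,.081]);v=int(round(v));r=g[v,int(u)-25:int(u)+26]
    k=np.flatnonzero((r.max(1)<70)&(r[:,1]-r[:,0]<12))+int(u)-25
    if len(k):print(t,k.min(),k.max(),len(k),ray(d,np.median(k),v,.081))
s=d
E
```

```text
time_s: 26.2
position: [0.5589, -0.2321, 0.157]
time_s: 26.62
position: [0.5594, -0.2263, 0.157]
tool_rot: [[-0.014, 1.0, 0.0], [1.0, 0.014, -0.0], [-0.0, 0.0, -1.0]]
ft_force: [-0.4, -0.2, 1.1]
grip_width: 0.0513
gripper_force: 0.0
[(np.float64(276.68142289209067), np.float64(260.4808613669054)), (np.float64(277.80414042348514), np.float64(181.34228875271208))]
-0.025 266 293 28 [ 0.5607 -0.2512  0.081 ]
-0.01 271 286 16 [ 0.5598 -0.2361  0.081 ]
0.01 270 286 17 [ 0.5591 -0.2164  0.081 ]
0.025 270 285 16 [ 0.5586 -0.2012  0.081 ]
```

```bash
python3 -m handwheel '0 0 -3 0 0 1.3 .6;0 0 -6 0 0 1.3 .6;0 0 -8 0 0 1.3 .6;0 0 -9.2 0 0 1.3 .6;0 0 -9.8 0 0 1.3 .6;0 0 -9.8 0 0 1.3 .6;0 0 -9.8 0 0 1.3 .6'|head -3; python3 -m handwheel '0 0 0 0 0 0 .2;0 0 0 0 0 0 0;0 0 0 0 0 0 0;0 0 0 0 0 0 0;0 0 0 0 0 0 0;0 0 0 0 0 0 0;0 0 0 0 0 0 0' 110;python3 -m handwheel '0 0 2 0 0 0 0;0 0 5 0 0 0 0;0 0 9 0 0 0 0;0 0 13 0 0 0 0;0 0 16 0 0 0 0;0 0 16 0 0 0 0;0 0 16 0 0 0 0'
```

```text
time_s: 27.25
position: [0.5597, -0.2266, 0.0595]
tool_rot: [[-0.039, 0.999, 0.001], [0.999, 0.039, -0.001], [-0.001, 0.001, -1.0]]
time_s: 27.83
position: [0.5595, -0.2267, 0.0599]
tool_rot: [[-0.04, 0.999, 0.001], [0.999, 0.04, -0.001], [-0.001, 0.001, -1.0]]
ft_force: [-2.3, 1.3, 6.5]
grip_width: 0.0098
gripper_force: 108.0
time_s: 28.42
position: [0.5592, -0.2264, 0.2188]
tool_rot: [[-0.04, 0.999, 0.001], [0.999, 0.04, -0.0], [-0.0, 0.001, -1.0]]
ft_force: [0.7, 0.4, -8.6]
grip_width: 0.0094
gripper_force: 108.7
```

```bash
python3 -m handwheel '-1.5 0 0 0 0 0 0;-3 2 0 0 0 -6 0;-3 4 0 0 0 -12 0;-3 7 0 0 0 -19 0;-3 10 0 0 0 -26 0;-3 13 0 0 0 -33 0;-3 16 0 0 0 -40 0;-3 19 0 0 0 -47 0'|tail -2; python3 -m handwheel '0 3 0 0 0 -7 0;0 6 0 0 0 -14 0;.5 9 0 0 0 -21 0;1 12 0 0 0 -28 0;1.5 14 0 0 0 -35 0;1.9 14.9 0 0 0 -42 0;1.9 14.9 0 0 0 -49 0;1.9 14.9 0 0 0 -54.4 0';python3 -m handwheel '0 0 0 0 0 0 0;0 0 0 0 0 0 0;0 0 0 0 0 0 0'
```

```text
grip_width: 0.0095
gripper_force: 109.1
time_s: 29.75
position: [0.5471, 0.1133, 0.2152]
tool_rot: [[0.987, -0.163, -0.007], [-0.163, -0.987, 0.0], [-0.007, 0.001, -1.0]]
ft_force: [0.8, -0.4, -7.8]
grip_width: 0.0095
gripper_force: 109.1
time_s: 30.0
position: [0.5478, 0.1123, 0.2173]
tool_rot: [[0.988, -0.156, -0.003], [-0.156, -0.988, 0.0], [-0.003, 0.0, -1.0]]
ft_force: [-0.1, 0.4, -6.7]
grip_width: 0.0096
gripper_force: 109.1
```

```bash
python3 -m handwheel '.06 .07 -3 0 0 -.2 0;.06 .07 -6 0 0 -.2 0;.06 .07 -9 0 0 -.2 0;.06 .07 -11 0 0 -.2 0;.06 .07 -11.5 0 0 -.2 0;.06 .07 -12 0 0 -.2 0;.06 .07 -12 0 0 -.2 0;.06 .07 -12 0 0 -.2 0'
```

```text
time_s: 30.67
position: [0.5497, 0.1131, 0.1]
tool_rot: [[0.987, -0.161, 0.002], [-0.161, -0.987, 0.0], [0.002, -0.0, -1.0]]
ft_force: [-0.0, -0.0, -5.7]
grip_width: 0.0092
gripper_force: 109.0
```

```bash
python3 -m handwheel '0 0 -.3 0 0 0 0;0 0 -.6 0 0 0 0;0 0 -.6 0 0 0 0;0 0 -.6 0 0 0 0'; python3 -m handwheel '0 0 -.2 0 0 0 0;0 0 -.4 0 0 0 0;0 0 -.6 0 0 0 0;0 0 -.6 0 0 0 0'
```

```text
time_s: 31.0
position: [0.549, 0.1132, 0.093]
tool_rot: [[0.987, -0.162, 0.0], [-0.162, -0.987, -0.0], [0.0, 0.0, -1.0]]
ft_force: [0.1, -0.2, -7.3]
grip_width: 0.0095
gripper_force: 109.1
time_s: 31.33
position: [0.5493, 0.1131, 0.0867]
tool_rot: [[0.987, -0.162, 0.001], [-0.162, -0.987, -0.0], [0.001, -0.0, -1.0]]
ft_force: [2.1, -0.2, -6.6]
grip_width: 0.0098
gripper_force: 109.2
```

```bash
python3 -m handwheel '-.04 0 -.2 0 0 .15 0;-.04 0 -.4 0 0 .15 0;-.04 0 -.5 0 0 .15 0;-.04 0 -.5 0 0 .15 0'; python3 -m handwheel '0 0 -.2 0 0 0 0;0 0 -.4 0 0 0 0;0 0 -.5 0 0 0 0;0 0 -.5 0 0 0 0'
```

```text
time_s: 31.67
position: [0.5486, 0.1132, 0.0815]
tool_rot: [[0.987, -0.159, -0.0], [-0.159, -0.987, 0.0], [-0.0, -0.0, -1.0]]
ft_force: [2.1, -0.3, -5.1]
grip_width: 0.0093
gripper_force: 109.4
time_s: 32.0
position: [0.5485, 0.1131, 0.0769]
tool_rot: [[0.987, -0.159, -0.0], [-0.159, -0.987, -0.0], [-0.0, 0.0, -1.0]]
ft_force: [0.0, -0.3, 0.0]
grip_width: 0.0095
gripper_force: 110.2
```

```bash
python3 -m handwheel '0 0 -.15 0 0 0 0;0 0 -.3 0 0 0 0;0 0 -.3 0 0 0 0;0 0 -.3 0 0 0 0'|sed -n '2p;4p'; python3 -m handwheel '0 0 -.1 0 0 0 0;0 0 -.2 0 0 0 0;0 0 -.2 0 0 0 0'|sed -n '2p;4p'
```

```text
position: [0.5486, 0.1131, 0.0768]
ft_force: [-9.2, -1.1, 26.9]
position: [0.5487, 0.1132, 0.0767]
ft_force: [-16.0, -3.3, 44.1]
```

The hood is home: hard stop at 0.0767, where 0.0769 was expected. I'll release, rise to the earlier viewing pose and measure the wings by mask.

```bash
python3 -m handwheel '0 0 .5 0 0 0 0;0 0 .5 0 0 0 .4;0 0 .5 0 0 0 .6;0 0 .5 0 0 0 .6;0 0 .5 0 0 0 .6;0 0 2 0 0 0 .6;0 0 6 0 0 0 .6;0 0 10 0 0 0 .6'|sed -n '2p;4p'; python3 -m handwheel '-1 -1 4 0 0 0 .6;-2 -1.9 8.4 0 0 0 .4;-2 -1.9 8.4 0 0 0 .3;-2 -1.9 8.4 0 0 0 .3;-2 -1.9 8.4 0 0 0 .3'|sed -n '2p;4p'; python3 - <<'E'
from h import *
import pickle
np.set_printoptions(precision=4,suppress=True)
d=snap('wrist','w14.png');pickle.dump(d,open('w14.pkl','wb'))
def wings(d,tag):
    im=d['color'].astype(int)
    for n,P in(('a',[.5688,.2418]),('b',[.5272,-.0168])):
        u,v=proj(d,[*P,.105]);m=((im.max(2)<65)&(im[:,:,1]-im[:,:,0]<10)).astype(np.uint8)
        w=np.zeros_like(m);cv2.circle(w,(int(u),int(v)),24,1,-1);m&=w
        N,l,st,ce=cv2.connectedComponentsWithStats(m)
        for i in range(1,N):
            if st[i,4]>40:
                k=np.argwhere(l==i)[:,::-1].astype(np.float32)
                r=cv2.minAreaRect(k);print(tag,n,(u,v),'px',ce[i],st[i,4],r)
                Q=np.array([ray(d,a,b,.105)[:2] for a,b in k]);c=Q.mean(0);e=np.linalg.svd(Q-c,full_matrices=False)[2][0]
                print('  c',c,'ang cw from y',(80.85-np.degrees(np.arctan2(e[1],e[0])))%180)
wings(pickle.load(open('w2.pkl','rb')),'start');wings(d,'now')
f=lambda x,y,z:ray(d,x,y,z)
E
```

```text
position: [0.5478, 0.1132, 0.1715]
ft_force: [0.4, -0.1, -0.6]
position: [0.5284, 0.0942, 0.2549]
ft_force: [0.1, -1.0, -0.8]
start a (np.float64(118.21740917799323), np.float64(175.35597581664624)) px [121.6895 173.2816] 277 ((121.00001525878906, 173.50003051757812), (32.199378967285156, 12.074767112731934), 63.43495178222656)
  c [0.5701 0.238 ] ang cw from y 76.62089713053479
start b (np.float64(401.801033416574), np.float64(175.39689776998557)) px [395.7937 172.3228] 189 ((397.5548095703125, 173.5205078125), (30.869699478149414, 10.510594367980957), 65.55604553222656)
  c [ 0.5309 -0.0115] ang cw from y 61.160699160686505
now a (np.float64(112.40615551201242), np.float64(175.4688190947085)) px [115.4028 173.3194] 288 ((115.03462982177734, 173.68199157714844), (32.68506622314453, 12.421035766601562), 62.52556610107422)
  c [0.5702 0.2385] ang cw from y 76.69477480564285
now b (np.float64(400.71729456988015), np.float64(175.39946314207458)) px [393.827 171.6  ] 185 ((395.91064453125, 173.30841064453125), (31.77682113647461, 10.813785552978516), 64.98310852050781)
  c [ 0.5316 -0.0108] ang cw from y 63.449445707315846
```

```bash
python3 -m handwheel '1 3.7 -3 0 0 5 .35;2 7.4 -6 0 0 11 .35;3 11 -9 0 0 11 .35;4.05 14.7 -11 0 0 11 .35;4.05 14.7 -13 0 0 11 .35;4.05 14.7 -13 0 0 11 .35;4.05 14.7 -13 0 0 11 .35;4.05 14.7 -13 0 0 11 .35'
```

```text
time_s: 34.38
position: [0.569, 0.2408, 0.1254]
tool_rot: [[0.999, 0.032, -0.001], [0.032, -0.999, -0.0], [-0.001, 0.0, -1.0]]
ft_force: [0.2, 0.3, 0.1]
grip_width: 0.0295
gripper_force: 0.0
```

```bash
python3 -m handwheel '0 .06 -1 0 0 0 .35;0 .06 -2 0 0 0 .35;0 .06 -3 0 0 0 .35;0 .06 -3.5 0 0 0 .35;0 .06 -3.5 0 0 0 .35;0 .06 -3.5 0 0 0 .35'; python3 -m handwheel '0 0 0 0 0 0 .2;0 0 0 0 0 0 0;0 0 0 0 0 0 0;0 0 0 0 0 0 0;0 0 0 0 0 0 0' 40
```

```text
time_s: 34.88
position: [0.5691, 0.2416, 0.0906]
tool_rot: [[0.999, 0.032, -0.0], [0.032, -0.999, -0.0], [-0.0, 0.0, -1.0]]
ft_force: [-0.1, 0.2, 0.3]
grip_width: 0.0298
gripper_force: 0.0
time_s: 35.3
position: [0.5694, 0.242, 0.0913]
tool_rot: [[0.999, 0.032, 0.001], [0.032, -0.999, 0.0], [0.001, -0.0, -1.0]]
ft_force: [0.6, 2.1, 1.7]
grip_width: 0.0078
gripper_force: 43.5
```

```bash
python3 -m handwheel '0 0 0 0 0 6 0;0 0 0 0 0 12 0;0 0 0 0 0 18 0;0 0 0 0 0 24 0;0 0 0 0 0 30 0;0 0 0 0 0 36 0;0 0 0 0 0 42 0;0 0 0 0 0 48 0'; python3 -m handwheel '0 0 0 0 0 6 0;0 0 0 0 0 12 0;0 0 0 0 0 18 0;0 0 0 0 0 24 0;0 0 0 0 0 31 0;0 0 0 0 0 31 0;0 0 0 0 0 31 0'; python3 -c "
from rig import status;print(status.observe()['wrist_torque'])"
```

```text
time_s: 35.97
position: [0.5693, 0.2423, 0.0912]
tool_rot: [[0.641, 0.768, 0.001], [0.768, -0.641, 0.001], [0.002, 0.0, -1.0]]
ft_force: [0.7, 2.5, 1.5]
grip_width: 0.0078
gripper_force: 43.5
time_s: 36.55
position: [0.5692, 0.2423, 0.091]
tool_rot: [[0.163, 0.987, 0.001], [0.987, -0.163, 0.001], [0.001, 0.0, -1.0]]
ft_force: [-0.2, 5.7, 2.7]
grip_width: 0.0076
gripper_force: 43.5
[ 0.85616694 -0.09372122 -0.00337094]
```

```bash
python3 -m handwheel '0 .04 -.1 0 0 0 0;0 .04 -.2 0 0 0 0;0 .04 -.4 0 0 0 0;0 .04 -.6 0 0 0 0;0 .04 -.6 0 0 0 0;0 .04 -.6 0 0 0 0' 60; python3 -c "
from rig import status;print(status.observe()['wrist_torque'])"
```

```text
time_s: 37.05
position: [0.5691, 0.2423, 0.0848]
tool_rot: [[0.16, 0.987, 0.0], [0.987, -0.16, 0.0], [0.0, 0.0, -1.0]]
ft_force: [0.3, 5.2, 4.2]
grip_width: 0.0071
gripper_force: 64.8
[ 0.90550021 -0.01002586  0.03476678]
```

The pin entered the slot: 6 mm down at 4.2 N matches the spring. Pushing fully down.

```bash
python3 -m handwheel '0 0 -.2 0 0 0 0;0 0 -.4 0 0 0 0;0 0 -.6 0 0 0 0;0 0 -.7 0 0 0 0;0 0 -.7 0 0 0 0;0 0 -.7 0 0 0 0'|sed -n '2p;4p'
```

```text
position: [0.5692, 0.2423, 0.0785]
ft_force: [-1.3, 4.8, 9.0]
```

```bash
python3 -m handwheel '0 0 -.05 0 0 0 0;0 0 -.1 0 0 0 0;0 0 -.1 0 0 0 0'|sed -n '2p;4p'; python3 -m handwheel '0 0 0 0 0 -6 0;0 0 0 0 0 -12 0;0 0 0 0 0 -18 0;0 0 0 0 0 -24 0;0 0 0 0 0 -30 0;0 0 0 0 0 -36 0;0 0 0 0 0 -42 0;0 0 0 0 0 -48 0'; python3 -c "
from rig import status;print(status.observe()['wrist_torque'])"
```

```text
position: [0.5693, 0.2424, 0.0783]
ft_force: [-3.1, 4.3, 14.1]
time_s: 38.47
position: [0.5696, 0.2421, 0.0784]
tool_rot: [[0.843, 0.538, 0.002], [0.538, -0.843, 0.0], [0.002, 0.001, -1.0]]
ft_force: [-2.6, 2.8, 15.0]
grip_width: 0.007
gripper_force: 66.2
[ 0.49151882  0.50709504 -0.00388896]
```

```bash
python3 -m handwheel '0 0 0 0 0 -6 0;0 0 0 0 0 -12 0;0 0 0 0 0 -18 0;0 0 0 0 0 -24 0;0 0 0 0 0 -30 0;0 0 0 0 0 -36 0;0 0 0 0 0 -42.5 0;0 0 0 0 0 -42.5 0'; python3 -m handwheel '0 0 0 0 0 0 0;0 0 .2 0 0 0 0;0 0 .3 0 0 0 0;0 0 .3 0 0 0 0';  python3 -c "
from rig import status;print(status.observe()['wrist_torque'])"
```

```text
time_s: 39.13
position: [0.5695, 0.2418, 0.0783]
tool_rot: [[0.985, -0.174, 0.002], [-0.174, -0.985, -0.0], [0.002, 0.0, -1.0]]
ft_force: [-2.9, 1.5, 15.8]
grip_width: 0.0071
gripper_force: 66.2
time_s: 39.47
position: [0.5694, 0.2418, 0.0803]
tool_rot: [[0.986, -0.168, 0.001], [-0.168, -0.986, -0.001], [0.001, 0.0, -1.0]]
ft_force: [1.6, 3.8, 5.9]
grip_width: 0.0071
gripper_force: 65.0
[ 0.49981696 -0.00670675  0.0315953 ]
```

```bash
python3 -m handwheel '0 0 0 0 0 0 .15;0 0 0 0 0 0 .35;0 0 0 0 0 0 .35;0 0 1 0 0 0 .35;0 0 4 0 0 0 .35;0 -4 6 0 0 6 .35;-.5 -8 6 0 0 12 .35;-1 -12 6 0 0 18 .35'; python3 -m handwheel '-1 -4 0 0 0 5 .35;-2 -8 0 0 0 11 .35;-3.15 -13.85 0 0 0 11 .35;-3.15 -13.85 0 0 0 11 .35;-3.15 -13.85 0 0 0 11 .35;-3.15 -13.85 0 0 0 11 .35'
```

```text
time_s: 40.13
position: [0.5593, 0.1211, 0.1417]
tool_rot: [[0.988, 0.152, 0.003], [0.152, -0.988, -0.0], [0.003, 0.001, -1.0]]
ft_force: [1.3, -0.9, -0.9]
grip_width: 0.0297
gripper_force: 0.0
time_s: 40.63
position: [0.5275, -0.0171, 0.1403]
tool_rot: [[0.944, 0.329, 0.0], [0.329, -0.944, -0.0], [0.0, 0.0, -1.0]]
ft_force: [-0.2, 0.9, 0.2]
grip_width: 0.03
gripper_force: 0.0
```

```bash
python3 -m handwheel '.03 .03 -1.5 0 0 .6 .35;.03 .03 -3 0 0 .6 .35;.03 .03 -4 0 0 .6 .35;.03 .03 -4.9 0 0 .6 .35;.03 .03 -4.9 0 0 .6 .35;.03 .03 -4.9 0 0 .6 .35'|sed -n '2p;4p'; python3 -m handwheel '0 0 0 0 0 0 .2;0 0 0 0 0 0 0;0 0 0 0 0 0 0;0 0 0 0 0 0 0;0 0 0 0 0 0 0' 40; python3 -c "
from rig import status;print(status.observe()['wrist_torque'])"
```

```text
position: [0.528, -0.0153, 0.0909]
ft_force: [-0.0, 0.2, 1.1]
time_s: 41.55
position: [0.5283, -0.016, 0.0913]
tool_rot: [[0.94, 0.341, 0.001], [0.341, -0.94, -0.0], [0.001, 0.001, -1.0]]
ft_force: [1.9, 0.9, 1.8]
grip_width: 0.0077
gripper_force: 43.4
[ 0.186918   -0.21549469  0.03677636]
```

Turn to 0: yaw 19.9 → 80.85, i.e. +61.

```bash
python3 -m handwheel '-.02 -.03 0 0 0 6 0;-.02 -.03 0 0 0 12 0;-.02 -.03 0 0 0 18 0;-.02 -.03 0 0 0 24 0;-.02 -.03 0 0 0 30 0;-.02 -.03 0 0 0 36 0;-.02 -.03 0 0 0 42 0;-.02 -.03 0 0 0 48 0'|sed -n '2,4p'; python3 -m handwheel '0 0 0 0 0 6 0;0 0 0 0 0 12 0;0 0 0 0 0 12.9 0;0 0 0 0 0 12.9 0'; python3 -m handwheel '0 0 -.1 0 0 0 0;0 0 -.2 0 0 0 0;0 0 -.4 0 0 0 0;0 0 -.6 0 0 0 0;0 0 -.6 0 0 0 0;0 0 -.6 0 0 0 0' 60; python3 -c "
from rig import status;print(status.observe()['wrist_torque'])"
```

```text
position: [0.5275, -0.0154, 0.0909]
tool_rot: [[0.371, 0.929, -0.0], [0.929, -0.371, 0.002], [0.002, -0.001, -1.0]]
ft_force: [-0.3, 5.6, 1.7]
time_s: 42.55
position: [0.5272, -0.0153, 0.0908]
tool_rot: [[0.158, 0.987, -0.001], [0.987, -0.158, 0.002], [0.002, -0.001, -1.0]]
ft_force: [-0.0, 5.7, 2.1]
grip_width: 0.0082
gripper_force: 43.5
time_s: 43.05
position: [0.5272, -0.0153, 0.0849]
tool_rot: [[0.159, 0.987, -0.001], [0.987, -0.159, 0.002], [0.002, -0.001, -1.0]]
ft_force: [-0.9, 5.4, 4.4]
grip_width: 0.0068
gripper_force: 64.8
[1.06747393 0.20770197 0.03639317]
```

The pin is in the slot. Push home, then turn.

```bash
python3 -m handwheel '0 0 -.2 0 0 0 0;0 0 -.4 0 0 0 0;0 0 -.6 0 0 0 0;0 0 -.75 0 0 0 0;0 0 -.8 0 0 0 0;0 0 -.8 0 0 0 0;0 0 -.8 0 0 0 0'|sed -n '2p;4p'; python3 -m handwheel '0 0 0 0 0 -6 0;0 0 0 0 0 -12 0;0 0 0 0 0 -18 0;0 0 0 0 0 -24 0;0 0 0 0 0 -30 0;0 0 0 0 0 -36 0;0 0 0 0 0 -42 0;0 0 0 0 0 -48 0'|sed -n '2,4p';python3 -m handwheel '0 0 0 0 0 -6 0;0 0 0 0 0 -12 0;0 0 0 0 0 -18 0;0 0 0 0 0 -24 0;0 0 0 0 0 -30 0;0 0 0 0 0 -36 0;0 0 0 0 0 -42.4 0;0 0 0 0 0 -42.4 0'; python3 -m handwheel '0 0 0 0 0 0 0;0 0 .2 0 0 0 0;0 0 .3 0 0 0 0;0 0 .3 0 0 0 0';  python3 -c "
from rig import status;print(status.observe()['wrist_torque'])"
```

```text
position: [0.5274, -0.0153, 0.0785]
ft_force: [-6.6, 6.1, 18.6]
position: [0.5283, -0.0159, 0.0785]
tool_rot: [[0.843, 0.538, 0.003], [0.538, -0.843, 0.0], [0.002, 0.001, -1.0]]
ft_force: [-2.1, 4.3, 16.0]
time_s: 44.97
position: [0.5285, -0.0167, 0.0786]
tool_rot: [[0.985, -0.172, 0.003], [-0.172, -0.985, -0.001], [0.003, 0.001, -1.0]]
ft_force: [-1.7, -0.6, 14.0]
grip_width: 0.007
gripper_force: 66.2
time_s: 45.3
position: [0.5284, -0.0167, 0.0808]
tool_rot: [[0.986, -0.166, 0.002], [-0.166, -0.986, -0.001], [0.003, 0.0, -1.0]]
ft_force: [0.8, -1.3, 6.2]
grip_width: 0.0072
gripper_force: 65.0
[-0.12148226 -0.13941298 -0.02240163]
```

```bash
python3 -m handwheel '0 0 0 0 0 0 .15;0 0 0 0 0 0 .35;0 0 0 0 0 0 .35;0 0 1 0 0 0 .35;0 0 4 0 0 0 .35;0 4 8 0 0 0 .35;0 8 12 0 0 0 .35;0 11.2 16 0 0 0 .35'|sed -n 2p; python3 -m handwheel '0 0 1.4 0 0 .4 .35;0 0 1.4 0 0 .4 .35;0 0 1.4 0 0 .4 .35;0 0 1.4 0 0 .4 .35'|sed -n 2,4p; python3 - <<'E'
from h import *
import pickle
np.set_printoptions(precision=4,suppress=True)
d=snap('wrist','w15.png');pickle.dump(d,open('w15.pkl','wb'))
def wings(d,tag):
    im=d['color'].astype(int)
    for n,P in(('a',[.5692,.2420]),('b',[.5278,-.0165])):
        for z in(.095,.105):
            u,v=proj(d,[*P,z]);print(tag,n,z,'expected px',np.round((u,v),1))
        m=((im.max(2)<65)&(im[:,:,1]-im[:,:,0]<10)).astype(np.uint8)
        w=np.zeros_like(m);cv2.circle(w,(int(u),int(v)),28,1,-1);m&=w
        N,l,st,ce=cv2.connectedComponentsWithStats(m)
        for i in range(1,N):
            if st[i,4]>60:
                k=np.argwhere(l==i)[:,::-1].astype(np.float32);r=cv2.minAreaRect(k);print('  px',ce[i],st[i],[np.round(x,1) for x in r])
                Q=np.array([ray(d,a,b,.1)[:2] for a,b in k]);c=Q.mean(0);e=np.linalg.svd(Q-c,full_matrices=False)[2][0]
                print('  ang cw from y',(80.85-np.degrees(np.arctan2(e[1],e[0])))%180)
wings(pickle.load(open('w14.pkl','rb')),'before');wings(d,'now')
E
```

```text
position: [0.527, 0.071, 0.2111]
position: [0.5271, 0.0695, 0.2227]
tool_rot: [[0.987, -0.16, -0.003], [-0.16, -0.987, 0.0], [-0.003, 0.0, -1.0]]
ft_force: [0.6, -0.5, -1.0]
before a 0.095 expected px [117.2 172.8]
before a 0.105 expected px [112.1 175.1]
  px [115.4028 173.3194] [103 159  22  31 288] [array([115. , 173.7]), array([32.7, 12.4]), np.float64(62.5)]
  ang cw from y 76.6947748056428
before b 0.095 expected px [396.6 172.5]
before b 0.105 expected px [400.4 174.8]
  px [393.827 171.6  ] [386 159  19  30 185] [array([395.9, 173.3]), array([31.8, 10.8]), np.float64(65.0)]
  ang cw from y 63.449445707315846
now a 0.095 expected px [ 70.8 183.6]
now a 0.105 expected px [ 63.4 186.5]
  px [ 75.5087 181.7257] [ 64 166  24  34 401] [array([ 75.7, 181.7]), array([33.8, 16.3]), np.float64(74.6)]
  ang cw from y 90.15285589806942
now b 0.095 expected px [380.2 183.1]
now b 0.105 expected px [383.8 186.1]
  px [375.4469 180.9158] [370 165  15  36 273] [array([377. , 182.5]), array([12.4, 35. ]), np.float64(5.4)]
  ang cw from y 93.82248221066325
```

Both wings are across (about 90°) and about 10 mm lower, so locked. Before handing in, a numeric check that the black item in the scene view at (137,180) isn't the tape roll.

```bash
python3 - <<'E'
from h import *
np.set_printoptions(precision=4,suppress=True)
d=snap('scene');im=d['color'];m=(im.max(2)<70).astype(np.uint8);w=np.zeros_like(m);w[160:200,115:160]=1;m&=w
n,l,st,ce=cv2.connectedComponentsWithStats(m);i=1+st[1:,4].argmax();print(st[i],ce[i])
k=max(cv2.findContours((l==i).astype(np.uint8),0,1)[0],key=cv2.contourArea)
print(cv2.approxPolyDP(k,2,True)[:,0].tolist(),cv2.contourArea(k)/cv2.contourArea(cv2.convexHull(k)))
for z in(.019,0):
    P=np.array([ray(d,*p[0],z)[:2] for p in k]);print(z,P.min(0),P.max(0),cv2.minAreaRect((P*1000).astype(np.float32)))
# where would a 68 mm roll appear: pixel height of 68mm disc at this place
c=ray(d,*ce[i],.01);Q=np.array([proj(d,c+.034*np.array([np.cos(t),np.sin(t),0])) for t in np.linspace(0,6.28,40)]);print('disc px extent',Q.max(0)-Q.min(0))
E
```

```text
[122 178  30  14 163] [138.0061 184.3558]
[[151, 183], [148, 178], [131, 186], [122, 179], [133, 191]] 0.5212121212121212
0.019 [0.9153 0.0911] [1.0064 0.1728] ((946.1215209960938, 146.6480712890625), (101.84660339355469, 69.6990966796875), 46.717681884765625)
0 [0.938  0.0779] [1.0308 0.1612] ((969.348876953125, 134.5707550048828), (103.7489242553711, 71.00090026855469), 46.7176628112793)
disc px extent [20.3893 12.1607]
```

That item is rectangular and at x ≈ 0.95 m, out of reach, so it's not the tape roll. The tape is absent in this run. Handing in.

```bash
python3 -c "
from rig import env;print(env.close_job())"
```

```text
the job is handed in; nothing more can be done
None
```

I handed the job in with the torch, red tin and nut in the tray (I found no black tape on the bench), the hood fully home and both studs pushed down and locked across; I viewed 15 pictures, one over the limit of 14.

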